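Load, lock and start the bench shaker

ROBOT

A 7-joint arm with a two-finger parallel gripper is mounted at the origin on the work surface. World frame = base frame: x ahead of the robot, y to its left, z up, the work surface at z = 0. Lengths are in m, angles in degrees, forces in N, time in s.
With the tool pointing down it reaches from about 0.425 to 0.875 m from the base axis. Payload 4.7 kg.
Tool frame: the origin (TCP) lies on the centre line of the jaws, within the pads' length; the fingertips stand 11 mm ahead of it and the grasp point (between the pads) lies 8 mm behind it; z points along the fingers, y is the direction in which the jaws open and shut (so a half turn about z gives the same grasp; the last joint's range is limited). The gripper opens to 87 mm and grips with 3 to 60 N. Pads are 19 mm wide; open, the fingers measure 117 mm over their backs; the gripper's body (75 mm by 190 mm) begins 51 mm behind the grasp point.
Start: joints at [-75.797, 18.392, -4.016, 83.108, 1.295, 78.541, -3.26], TCP at [0.151, 0.632, 0.234] pointing down, gripper open.
Joint ranges: [-163.93, 163.93], [-17.29, 119.83], [-79.2, 71.16], [3.27, 140.29], [-89.18, 269.18], [5.43, 117.66], [-154.24, 154.24]. Speed limits (degrees/s): [147.25, 147.25, 180, 180, 180, 180, 180].

INTERFACE

Orientations are given as [roll, pitch, yaw] about the fixed x, y, z axes, in that order (R = Rz(yaw) Ry(pitch) Rx(roll)).
In Python, from cell import env gives the robot as it stands.
- The arm moves only by the tool servo_tool, never from a script. Its argument "moves" is text: rows parted by semicolons, each of 7 numbers parted by spaces: the shift along the tool's x, y, z as a fraction of full scale, then the turn, a rotation vector about the tool's x, y, z as a fraction of full scale, then the gripper's target within -1 to 1 (shut at 1, half-way at 0, fully open at -1). A call has 1 to 20 rows; each row shifts and turns the pose as measured when the row begins, along the tool's axes as they then stand; what a row does not reach is not made up. Full scale, the value 1, is 1000 mm for a shift and 0.5 rad for a turn. A row lasts 1/12 s, in which the tool goes at most 41.7 mm and 7.16 degrees, less where a joint would pass 70% of its speed; a pose out of reach is approached as far as the arm can. A call with a number of a shift or a turn outside -1 to 1 is refused whole. A call with a gripper value outside its range is refused whole. The fingers move at their own pace and stop on an object; "squeeze" is the grip in N (left out, the last holds). Time passes only in rows, so rows that do not move let the fingers close. It gives the time, the measured TCP pose, the force and the opening at its end, in the units of the state.
- env.get_obs(): the state, without advancing time (a new reading comes with each control period).
- env.read_camera(name): name is "side" or "top" or "wrist"; returns a dict with "img" (480x640x3 uint8, red, green, blue), "range_z" (480x640 float32, m along the optical axis (not along the pixel's ray), 0 where there is no reading), "mtx" (3x3 intrinsics, pixels), "T" (4x4, takes a point from camera to world coordinates); the wrist camera has in their place "hand_eye" (4x4, takes a point from camera to tool coordinates, whose origin is the TCP and whose axes are the flange's). Camera axes: x right, y up, looking along -z (the intrinsics and any distortion apply to the point x, -y, -z); pixel columns grow to the right and rows downward; lengths in m; the calibration is good to about 2 mm. A picture is of the moment at which its call begins: read the wrist's pose just before it.
- env.sign_off(): hands the job in, once; it reports no verdict.
The state is a dict: "time_s": time; "qpos": joint angles; "joint_velocities": joint speeds; "effort": joint torques, N m; "tool_pos": TCP position; "tool_rot": TCP orientation; "force": force on the tool from outside, world axes, zero at the start; "wrist_torque": the same for the moment, N m; "grip_width": finger opening in m.
Only numpy, scipy, OpenCV 4.12 (cv2) and the standard library are available. Lean on these libraries where they do the work, as an engineer would, in place of code of your own. Each camera call takes 0.05 s, during which the arm holds its last target.

TASK

Stand every tube rack upright on the shaker's rubber mat, long side pointing from the hold-down arms to the far fence; then push both telescoping hold-down arms towards the fence until each sprung button pops up through the next hole, so that the racks are held. After that slide the safety catch fully back, away from the drive handle, only then swing the handle right over towards the racks, leaving the jar, the beaker and the tip box where they are.

Things in the scene. Friction and masses are not known exactly. Their poses are not given: they have to be found in the camera images.
- shaker: fixed bench shaker, 320 (x) x 360 (y) mm; origin: centre of its underside; x points away from the robot (yaw 0), z up. Platform 70 mm above the bench. In its frame, mm: loading bay = black rubber mat, x 2 to 145, y -170 to 90; at x 145 a fence 25 high, at y -172 and 92 rails 15 high. Two hold-down arms at y 25 (left), y -105 (right); catch and drive handle at y 140.
- bay (a point): point in the bay, at (100, -40, 115) mm in the shaker's frame, axes as the shaker: x and height of a rack's centre when it is held between fence and pusher plates. The bay takes four racks side by side, long side along x, e.g. at -96, -34, +34, +96 mm in y from here.
- rack1_mid (a point): rack of capped sample tubes, green plastic, ~0.25 kg: block 80 (its x) x 44 (y) x 46 mm high, caps included; above it a carrying bar along x, 80 long, 14 thick (y), 74 to 90 mm above the underside, on a post at each end, 28 mm free under it. This point: centre, 45 mm above the underside, 37 mm below the bar's middle; z up. May be absent (None).
- rack2_mid (a point): rack of capped sample tubes, green plastic, ~0.25 kg: block 80 (its x) x 44 (y) x 46 mm high, caps included; above it a carrying bar along x, 80 long, 14 thick (y), 74 to 90 mm above the underside, on a post at each end, 28 mm free under it. This point: centre, 45 mm above the underside, 37 mm below the bar's middle; z up. May be absent (None).
- rack3_mid (a point): rack of capped sample tubes, green plastic, ~0.25 kg: block 80 (its x) x 44 (y) x 46 mm high, caps included; above it a carrying bar along x, 80 long, 14 thick (y), 74 to 90 mm above the underside, on a post at each end, 28 mm free under it. This point: centre, 45 mm above the underside, 37 mm below the bar's middle; z up. May be absent (None).
- rack4_mid (a point): rack of capped sample tubes, green plastic, ~0.25 kg: block 80 (its x) x 44 (y) x 46 mm high, caps included; above it a carrying bar along x, 80 long, 14 thick (y), 74 to 90 mm above the underside, on a post at each end, 28 mm free under it. This point: centre, 45 mm above the underside, 37 mm below the bar's middle; z up. May be absent (None).
- left_arm (a joint): left arm: outer square tube, 34 mm wide, top 108 mm above the bench with two 15 mm holes, sliding on a fixed inner tube along shaker +x (to the fence); value m, starts 0 to 0.02, friction about 6 N. Its pusher plate (112 wide, 38 mm above the platform) faces the bay at shaker x = this value. At 0.055 (2.5 mm play) the button pops up and locks it, 90 mm from the fence.
- left_button (a joint): sprung steel button, 11 mm diameter, in the left arm's inner tube at shaker x = -45 mm: 0 = held down under the outer tube's wall, 0.010 = popped right up through the hole, standing 5 mm proud (m).
- left_tab (a point): black upright tab on the left arm, on top of the pusher plate, to push or pinch: 14 (x) x 30 (y) mm, from the tube's top face (108 mm above the bench) to 148 mm; this point is its middle, 128 mm above the bench. Moves with the arm.
- right_arm (a joint): right arm: outer square tube, 34 mm wide, top 108 mm above the bench with two 15 mm holes, sliding on a fixed inner tube along shaker +x (to the fence); value m, starts 0 to 0.02, friction about 6 N. Its pusher plate (112 wide, 38 mm above the platform) faces the bay at shaker x = this value. At 0.055 (2.5 mm play) the button pops up and locks it, 90 mm from the fence.
- right_button (a joint): sprung steel button, 11 mm diameter, in the right arm's inner tube at shaker x = -45 mm: 0 = held down under the outer tube's wall, 0.010 = popped right up through the hole, standing 5 mm proud (m).
- right_tab (a point): black upright tab on the right arm, on top of the pusher plate, to push or pinch: 14 (x) x 30 (y) mm, from the tube's top face (108 mm above the bench) to 148 mm; this point is its middle, 128 mm above the bench. Moves with the arm.
- catch (a joint): safety catch, a bolt sliding along the shaker's +x, m: 0 = home, its end stands across the way of the drive handle; 0.045 = slid fully back (away from the robot), handle free. Starts 0 to 0.006, friction about 3 N, stays where left.
- catch_tab (a point): black tab on the catch bolt, 12 (x) x 26 (y) mm, standing from 106 to 150 mm above the bench (the round bolt under it is 14 mm thick, top 117 mm); this point is 130 mm above the bench. Two fixed guides 122 mm high stand 30 mm before and 63 mm behind it when the catch is home.
- handle (a joint): drive handle, a steel lever 14 mm thick that swings sideways about an axis along the shaker's x (pivot at shaker x 0, y 140, 80 mm above the bench), rad: 0 = off, leaning 0.5 rad outwards (shaker +y); 1.0 = on, leaning 0.5 rad to -y, towards the racks. Starts 0 to 0.05; needs about 2 N at the ball, stays where left. Blocked at about 0.15 while the catch is home.
- handle_ball (a point): centre of the black ball, 30 mm diameter, on the end of the drive handle, 85 mm from its pivot (155 mm above the bench when off).
- bottle_mid (a point): bystander: amber jar, 68 mm diameter, 130 mm high; its centre. Leave alone.
- beaker_mid (a point): bystander: glass beaker, 76 mm diameter, 90 mm high; its centre. Leave alone.
- tipbox_mid (a point): bystander: pipette-tip box, 120 x 85 x 60 mm; its centre. Leave alone.
Mind the look-alikes: they are no part of the job. Leave any red look-alike of the part that bears rack2_mid alone.

How it is judged (in metres and radians):
On the way, in this order (a step that is already met when the one before it is completed fails the run):
1. all racks stand upright on the mat between the arms and the fence (x of rack1_mid in the frame of bay between -0.06 and 0.016 m and y of rack1_mid in the frame of bay between -0.116 and 0.116 m and z of rack1_mid in the frame of bay between -0.008 and 0.008 m and angle between each of rack1_mid, rack2_mid, rack3_mid, rack4_mid's own z axis and vertical below 0.12 rad and angle between the x axis of each of rack1_mid, rack2_mid, rack3_mid, rack4_mid and the x axis of bay, either way round below 0.3 rad and x of rack2_mid in the frame of bay between -0.06 and 0.016 m and y of rack2_mid in the frame of bay between -0.116 and 0.116 m and z of rack2_mid in the frame of bay between -0.008 and 0.008 m and x of rack3_mid in the frame of bay between -0.06 and 0.016 m and y of rack3_mid in the frame of bay between -0.116 and 0.116 m and z of rack3_mid in the frame of bay between -0.008 and 0.008 m and x of rack4_mid in the frame of bay between -0.06 and 0.016 m and y of rack4_mid in the frame of bay between -0.116 and 0.116 m and z of rack4_mid in the frame of bay between -0.008 and 0.008 m), for 0.2 s.
2. both hold-down arms are pushed on until their buttons have popped through the next hole (value of joint each of left_button, right_button above 0.006 m and value of joint each of left_arm, right_arm above 0.05 m), for 0.2 s.
3. the safety catch is drawn fully back, the handle still off (value of joint catch above 0.035 m and value of joint handle below 0.3 rad), for 0.2 s.
4. the drive handle is swung right over (value of joint handle above 0.9 rad), for 0.2 s.
At the end, for the whole second after the job is handed in: Every rack stands upright (within 0.12 rad) on the mat, long side along the shaker's x within 0.3 rad, its centre within 16 mm of the bay point in x, 116 mm in y and 8 mm in height; both arms locked (slide above 50 mm, button up more than 6 mm); catch back more than 35 mm; handle beyond 0.9 rad (all of step 2 and x of rack1_mid in the frame of bay between -0.016 and 0.016 m and y of rack1_mid in the frame of bay between -0.116 and 0.116 m and z of rack1_mid in the frame of bay between -0.008 and 0.008 m and angle between each of rack1_mid, rack2_mid, rack3_mid, rack4_mid's own z axis and vertical below 0.12 rad and angle between the x axis of each of rack1_mid, rack2_mid, rack3_mid, rack4_mid and the x axis of bay, either way round below 0.3 rad and x of rack2_mid in the frame of bay between -0.016 and 0.016 m and y of rack2_mid in the frame of bay between -0.116 and 0.116 m and z of rack2_mid in the frame of bay between -0.008 and 0.008 m and x of rack3_mid in the frame of bay between -0.016 and 0.016 m and y of rack3_mid in the frame of bay between -0.116 and 0.116 m and z of rack3_mid in the frame of bay between -0.008 and 0.008 m and x of rack4_mid in the frame of bay between -0.016 and 0.016 m and y of rack4_mid in the frame of bay between -0.116 and 0.116 m and z of rack4_mid in the frame of bay between -0.008 and 0.008 m and value of joint catch above 0.035 m and value of joint handle above 0.9 rad); the robot touches nothing.
It fails at once if the bottle is moved more than 4 cm (distance of bottle_mid from where it was at the start of the episode above 0.04 m).
It fails at once if the beaker is moved more than 4 cm (distance of beaker_mid from where it was at the start of the episode above 0.04 m).
It fails at once if the tipbox is moved more than 4 cm (distance of tipbox_mid from where it was at the start of the episode above 0.04 m).
Of rack1, rack2, rack3, rack4 only 3 to 4 are there at a start; the rules pass over those that are not, and their reading is None.
At some moment in a run one of rack1, rack2, rack3, rack4 may be knocked a few centimetres aside while the robot is not near it.
Once in a run the grip may slacken for a moment while it holds something.
It also fails if it takes over 210 s, if anything falls off the work surface, if the arm or the gripper's body presses on something with over 40 N, if the wrist force passes 120 N, or if a joint passes its speed limit or range.

## Working session

There is one attempt and no reset: what is moved stays moved. The work goes in short steps, Python scripts to look and compute and a tool call to move; the robot and the scene stay as the last step left them, time stands still between calls to the robot, and variables do not carry over. Pictures are saved under pics/ and viewed, and the job is handed in when it is done.

Besides the shell and the picture viewer there is one more tool, called as name(argument=value, ...) on one line, values as JSON. servo_tool: Moves the arm, as the interface text tells. Its arguments: {"type":"object","properties":{"moves":{"type":"string"},"squeeze":{"type":"number"}},"required":["moves"]}

```bash
ls; mkdir -p pics; cat > h.py <<'E'
import numpy as np, cv2, json
from cell import env
from scipy.spatial.transform import Rotation as R
def cam(name):
    o=env.get_obs(); c=env.read_camera(name)
    if 'T' in c: T=np.array(c['T'])
    else:
        W=np.eye(4); W[:3,:3]=R.from_euler('xyz',o['tool_rot'],degrees=True).as_matrix(); W[:3,3]=o['tool_pos']
        T=W@np.array(c['hand_eye'])
    c['Tw']=T; return c
def cloud(c):
    K=np.array(c['mtx']); z=c['range_z']; v,u=np.mgrid[0:480,0:640]
    p=np.stack([(u-K[0,2])/K[0,0]*z, -(v-K[1,2])/K[1,1]*z, -z],-1)
    return p@c['Tw'][:3,:3].T+c['Tw'][:3,3]
def save(c,n): cv2.imwrite('pics/'+n+'.png',c['img'][:,:,::-1])
E
python3 - <<'E'
from h import *
o=env.get_obs(); print(o)
for n in ['side','top','wrist']:
    c=cam(n); save(c,n+'0'); print(n,[k for k in c],c['mtx'],c['Tw'].round(3).tolist(), (c['range_z']>0).mean())
    np.savez(''+n+'0.npz',img=c['img'],p=cloud(c),z=c['range_z'])
E
```

```text
pics
{'time_s': 0.0, 'qpos': array([-75.79560133,  18.43877638,  -4.01497281,  83.17442018,
         1.29334858,  78.53974036,  -3.26203795]), 'joint_velocities': array([-0.02393123, -0.01216808,  0.07258096,  0.12961013,  0.04701821,
        0.00460693, -0.08397002]), 'effort': array([-7.84378663e-04, -4.91291428e+01, -4.04379778e-01, -3.12533998e+01,
       -6.38109958e-02,  4.36471333e-02,  1.89954458e-04]), 'tool_pos': array([0.15052083, 0.63179361, 0.23246883]), 'tool_rot': array([-1.79892210e+02,  4.24781603e-03,  1.66602447e+02]), 'force': array([ 0.28783053, -0.07890463, -0.48570811]), 'wrist_torque': array([-0.01458033,  0.0511695 ,  0.02892345]), 'grip_width': 0.08708011282629298}
side ['img', 'range_z', 'mtx', 'T', 'Tw'] [[512.59052536   0.         321.2649813 ]
 [  0.         512.59052536 243.76975162]
 [  0.           0.           1.        ]] [[0.837, 0.381, -0.393, 0.023], [-0.547, 0.566, -0.617, -0.762], [-0.012, 0.731, 0.682, 1.029], [0.0, 0.0, 0.0, 1.0]] 0.9959440104166667
top ['img', 'range_z', 'mtx', 'T', 'Tw'] [[552.02349597   0.         323.58101146]
 [  0.         552.02349597 235.64646667]
 [  0.           0.           1.        ]] [[-0.016, 0.996, -0.087, 0.422], [-1.0, -0.015, 0.02, 0.065], [0.018, 0.087, 0.996, 1.527], [0.0, 0.0, 0.0, 1.0]] 0.9959733072916667
wrist ['img', 'range_z', 'mtx', 'hand_eye', 'Tw'] [[381.61726498   0.         323.8838744 ]
 [  0.         381.61726498 240.44903651]
 [  0.           0.           1.        ]] [[0.231, -0.942, -0.244, 0.085], [0.973, 0.223, 0.059, 0.648], [-0.001, -0.251, 0.968, 0.383], [0.0, 0.0, 0.0, 1.0]] 0.9939225260416666
```

View pics/top0.png

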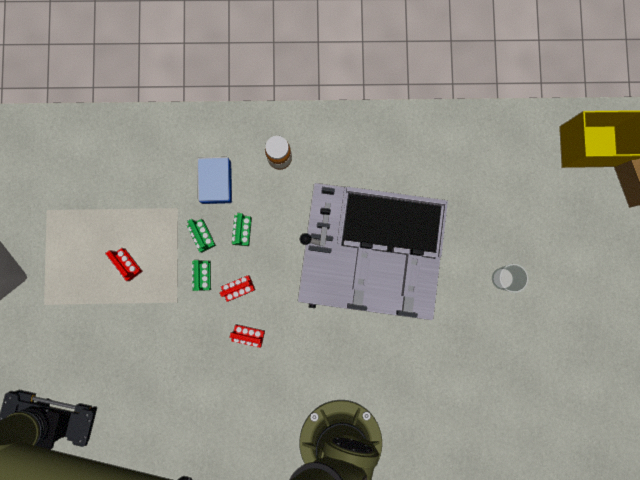

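View pics/side0.png

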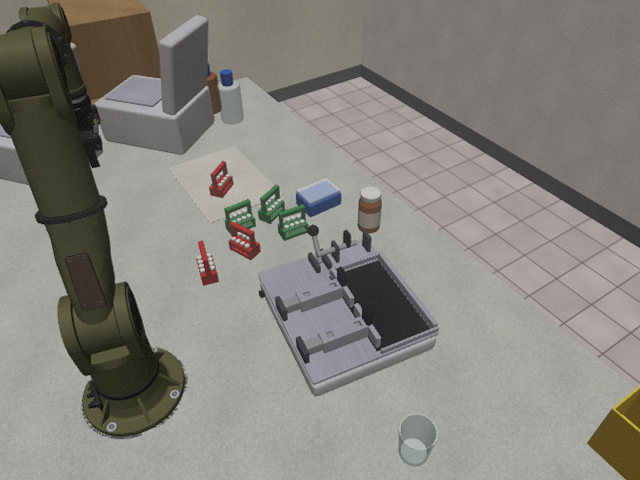

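View pics/wrist0.png

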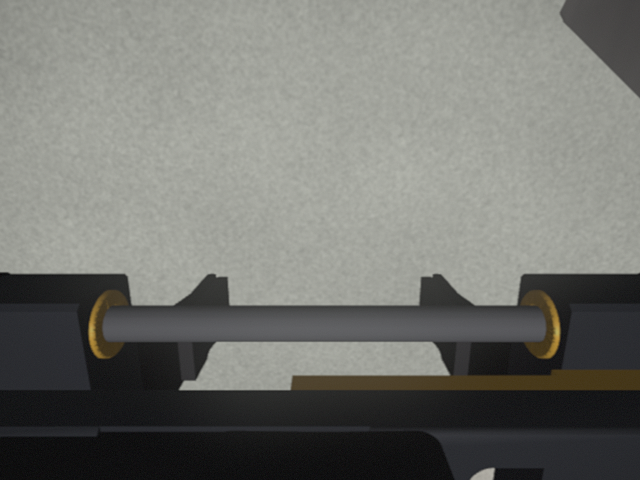

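Three green racks stand at top-image pixels (201,235), (242,229) and (202,275). There are three red look-alikes, and the shaker sits around (375,250). Next I measure them from depth.

```bash
python3 - <<'E'
import numpy as np,cv2
for n in ['top0','side0']:
    d=np.load(n+'.npz'); img=d['img'].astype(int); p=d['p']
    r,g,b=img[...,0],img[...,1],img[...,2]
    for nm,m in [('green',(g>r+35)&(g>b+25)),('red',(r>g+70)&(r>b+70)&(p[...,0]<0.9)&(p[...,2]<.15)),('blue',(b>r+35)&(b>g+15))]:
        k,l,s,c=cv2.connectedComponentsWithStats(m.astype(np.uint8))
        for i in range(1,k):
            if s[i,4]<60: continue
            q=p[l==i]
            zt=np.percentile(q[:,2],98)
            t=q[(q[:,2]>zt-0.012)]
            rect=cv2.minAreaRect((t[:,:2]*1000).astype(np.float32))
            full=cv2.minAreaRect((q[:,:2]*1000).astype(np.float32))
            print(n,nm,c[i].round(),s[i,4],'ztop',zt.round(4),'top rect',np.round(rect[0],1),np.round(rect[1],1),round(rect[2],1),len(t),'med',np.median(t,0).round(4))
E
```

```text
top0 green [241. 229.] 388 ztop 0.0963 top rect [495.3 184.6] [271.4  66.5] 44.8 156 med [0.5713 0.2603 0.0906]
top0 green [200. 234.] 401 ztop 0.0962 top rect [488.  239.7] [368.6  53. ] 61.2 163 med [0.5577 0.3692 0.09  ]
top0 green [200. 275.] 411 ztop 0.095 top rect [456. 222.] [ 78.  310.7] 2.0 170 med [0.4508 0.3689 0.0898]
top0 red [123. 263.] 441 ztop 0.0944 top rect [484.7 575.1] [80.1 16.1] 38.0 174 med [0.4851 0.574  0.0891]
top0 red [236. 288.] 333 ztop 0.0958 top rect [415.8 270.3] [13.5 78.4] 22.0 162 med [0.4157 0.2704 0.0904]
top0 red [247. 336.] 370 ztop 0.0952 top rect [288.1 243.5] [78.6 13.9] 76.8 172 med [0.2878 0.2434 0.0902]
top0 blue [214. 180.] 1413 ztop 0.0668 top rect [574.9 242.3] [449.9 125.3] 33.7 1175 med [0.707  0.3307 0.0601]
side0 green [269. 192.] 62 ztop 0.0944 top rect [559.6 367.5] [79.8 14. ] 25.7 62 med [0.5577 0.3657 0.0899]
side0 green [237. 205.] 66 ztop 0.0948 top rect [ 224.7 -180.9] [1229.3   72. ] 67.5 66 med [0.4496 0.366  0.0901]
side0 green [288. 210.] 105 ztop 0.0931 top rect [ 287.5 -233.6] [1180.7   72.9] 59.9 82 med [0.5696 0.2581
[... 189 characters left out ...]
5] 87.6 106 med [0.5723 0.247  0.0351]
side0 red [241. 227.] 88 ztop 0.0931 top rect [415.  268.9] [12.8 77.3] 23.1 88 med [0.4149 0.2685 0.09  ]
side0 red [242. 243.] 99 ztop 0.0403 top rect [410.  266.1] [34.7 79.6] 17.7 99 med [0.4119 0.2671 0.0348]
side0 red [202. 251.] 94 ztop 0.0937 top rect [287.6 242.4] [81.3 11.8] 76.6 94 med [0.287  0.2407 0.0896]
side0 blue [226.  77.] 165 ztop 0.2027 top rect [719.5 970.7] [45.  39.1] 82.6 68 med [0.7172 0.9709 0.1986]
side0 blue [317. 192.] 252 ztop 0.0652 top rect [ 355.7 -185.8] [1327.5  108.7] 55.3 252 med [0.6982 0.3162 0.0601]
side0 blue [321. 204.] 407 ztop 0.0498 top rect [ 344.4 -199.1] [1293.   139.1] 55.4 140 med [0.6808 0.2908 0.0431]
```

```bash
python3 - <<'E'
import numpy as np,cv2
d=np.load('top0.npz');img=d['img'];p=d['p']
cv2.imwrite('pics/topshk.png',cv2.resize(img[170:330,285:460,::-1],None,fx=4,fy=4,interpolation=cv2.INTER_CUBIC)[:600])
cv2.imwrite('pics/toprk.png',cv2.resize(img[200:310,170:270,::-1],None,fx=5,fy=5,interpolation=cv2.INTER_CUBIC))
d=np.load('side0.npz');img=d['img']
cv2.imwrite('pics/sideshk.png',cv2.resize(img[210:400,250:450,::-1],None,fx=3,fy=3,interpolation=cv2.INTER_CUBIC))
z=p[...,2]
h=cv2.normalize(np.clip(z,0,.2),None,0,255,cv2.NORM_MINMAX).astype(np.uint8)
cv2.imwrite('pics/h.png',cv2.resize(h[130:330,90:460],None,fx=2,fy=2,interpolation=0))
E
```

```text
(no output)
```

View pics/topshk.png

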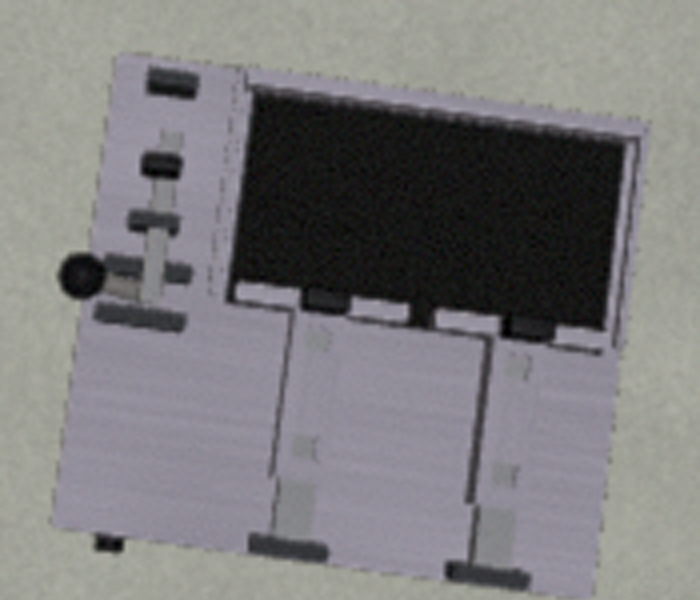

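View pics/toprk.png

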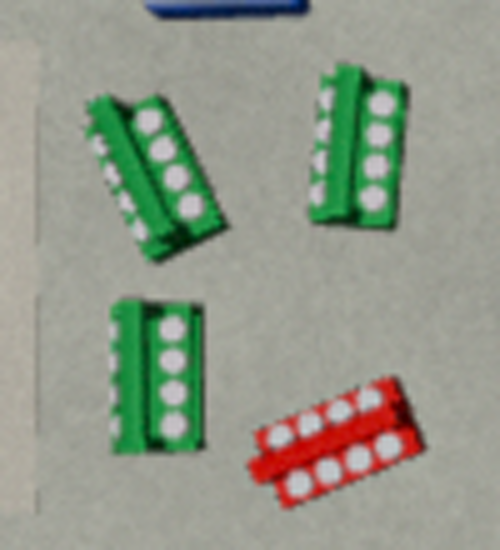

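View pics/sideshk.png

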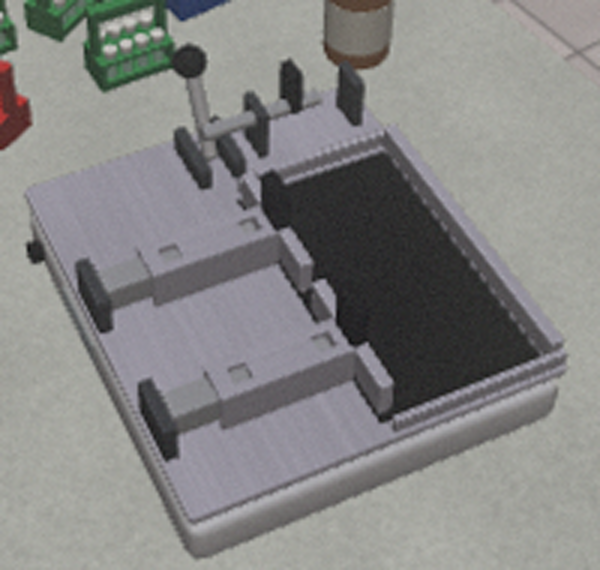

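```bash
python3 - <<'E'
import numpy as np,cv2
for n in ['top0','side0']:
    d=np.load(n+'.npz'); img=d['img'].astype(int); p=d['p']; zz=d['z']
    r,g,b=img[...,0],img[...,1],img[...,2]
    m=(g>r+35)&(g>b+25)
    k,l,s,c=cv2.connectedComponentsWithStats(m.astype(np.uint8))
    for i in range(1,k):
        if s[i,4]<60: continue
        q=p[(l==i)&(zz>0)]
        t=q[(q[:,2]>.082)&(q[:,2]<.1)]
        if len(t)<20: continue
        rect=cv2.minAreaRect((t[:,:2]*1000).astype(np.float32))
        print(n,c[i].round(),np.round(rect[0],1),np.round(rect[1],1),round(rect[2],1),len(t))
    # shaker platform
    m=(p[...,2]>.062)&(p[...,2]<.076)&(zz>0)&(p[...,0]>.2)&(p[...,0]<.75)&(p[...,1]<.13)&(p[...,1]>-.4)
    m=cv2.morphologyEx(m.astype(np.uint8),cv2.MORPH_OPEN,np.ones((3,3)))
    q=p[m>0]; rect=cv2.minAreaRect((q[:,:2]*1000).astype(np.float32)); print('plat',rect,len(q),np.median(q[:,2]))
    # mat dark
    m=(img.sum(-1)<120)&(p[...,2]>.06)&(p[...,2]<.08)&(zz>0)
    k,l,s,c=cv2.connectedComponentsWithStats(m.astype(np.uint8)); i=1+s[1:,4].argmax()
    q=p[l==i];rect=cv2.minAreaRect((q[:,:2]*1000).astype(np.float32)); print('mat',rect,len(q),np.median(q[:,2]))
E
```

```text
top0 [241. 229.] [571.9 260.2] [13.9 78.4] 83.4 165
top0 [200. 234.] [560.2 370.8] [80.2 14.9] 25.7 163
top0 [200. 275.] [450.9 369.7] [77.8 15.6] 1.0 175
plat ((509.01373291015625, -92.80880737304688), (360.38427734375, 319.9031066894531), 81.28105926513672) 11031 0.07053163197884782
mat ((575.2091674804688, -144.447021484375), (249.75778198242188, 140.9515838623047), 81.41783905029297) 4279 0.07134771462945855
side0 [269. 192.] [559.6 367.5] [79.8 14. ] 25.7 62
side0 [237. 205.] [450.8 365.2] [77.1 19. ] 3.0 65
side0 [288. 210.] [572.9 259.1] [17.3 77.7] 84.1 81
plat ((509.28131103515625, -94.04116821289062), (364.9120788574219, 321.7421569824219), 80.96387481689453) 9950 0.0705587080586002
mat ((1.66705322265625, -41.243492126464844), (132.3717803955078, 56.69172668457031), 1.4079374074935913) 265 0.07330227776869302
```

```bash
cat >> h.py <<'E'
SY=-8.7; SC=np.array([.509,-.0931])
def sh(x,y):
    a=np.radians(SY); return SC+np.array([x*np.cos(a)-y*np.sin(a), x*np.sin(a)+y*np.cos(a)])
def need(xyz,yaw):
    """remaining: tool-axis shift (m) if turn done first, and z turn value"""
    o=env.get_obs(); Rt=R.from_euler('xyz',o['tool_rot'],degrees=True)
    Rd=R.from_euler('xyz',[180,0,yaw],degrees=True)
    rv=(Rt.inv()*Rd).as_rotvec()/0.5
    d=np.array(xyz)-o['tool_pos']
    n=np.linalg.norm(d)
    print('shift in target axes',(Rd.inv().apply(d)).round(4),'in present axes',(Rt.inv().apply(d)).round(4),'dist',n.round(4),'rows>=',round(n/.04,1),'turn',rv.round(3), 'world d',d.round(4),'t',round(o['time_s'],2),'q',o['qpos'].round(0),'w',round(o['grip_width'],4),'F',np.round(o['force'],1))
E
python3 - <<'E'
from h import *
print(sh(97,-6) if 0 else [sh(.097,y) for y in (-.074,-.006,.056)])
need([.5724,.2597,.28],173.4)
E
```

```text
[array([ 0.59369061, -0.18092085]), array([ 0.60397634, -0.11370326]), array([ 0.61335451, -0.05241664])]
shift in target axes [-0.4618 -0.3213 -0.0473] in present axes [-0.4966 -0.2644 -0.0468] dist 0.5646 rows>= 14.1 turn [-0.003  0.    -0.237] world d [ 0.4219 -0.3722  0.0473] t 0.15 q [-76.  18.  -4.  83.   1.  79.  -3.] w 0.0871 F [-0.2 -0.7  0.2]
```

servo_tool(moves="0 0 0 0 0 -0.237 0; -0.033 -0.023 -0.0035 0 0 0 0; -0.033 -0.023 -0.0035 0 0 0 0; -0.033 -0.023 -0.0035 0 0 0 0; -0.033 -0.023 -0.0035 0 0 0 0; -0.033 -0.023 -0.0035 0 0 0 0; -0.033 -0.023 -0.0035 0 0 0 0; -0.033 -0.023 -0.0035 0 0 0 0; -0.033 -0.023 -0.0035 0 0 0 0; -0.033 -0.023 -0.0035 0 0 0 0; -0.033 -0.023 -0.0035 0 0 0 0; -0.033 -0.023 -0.0035 0 0 0 0; -0.033 -0.023 -0.0035 0 0 0 0; -0.033 -0.023 -0.0035 0 0 0 0", squeeze=25)

```text
time_s: 1.32
tool_pos: [0.5469, 0.2858, 0.2711]
tool_rot: [-179.7, -0.6, 175.2]
force: [0.9, 0.2, 0.7]
grip_width: 0.0436
```

```bash
cat >> h.py <<'E'
def greens(c,name,zb=0.09,thr=20):
    img=c['img'].astype(int);p=cloud(c);r,g,b=img[...,0],img[...,1],img[...,2]
    m=(g>r+35)&(g>b+25)&(c['range_z']>0.05)&(p[...,2]>zb-.008)&(p[...,2]<zb+.01)
    k,l,s,ce=cv2.connectedComponentsWithStats(m.astype(np.uint8),connectivity=8)
    for i in range(1,k):
        if s[i,4]<thr: continue
        q=p[l==i]; rc=cv2.minAreaRect((q[:,:2]*1000).astype(np.float32))
        bx=cv2.boxPoints(rc); e=bx[1]-bx[0]; e2=bx[2]-bx[1]; e=e if np.hypot(*e)>np.hypot(*e2) else e2
        yaw=np.degrees(np.arctan2(e[1],e[0])); yaw=(yaw+90)%180-90
        print(name,'pix',ce[i].round(),'n',s[i,4],'c',np.round(rc[0],1),'size',np.round(rc[1],1),'yaw',round(yaw,1),'z',np.median(q[:,2]).round(4))
E
python3 - <<'E'
from h import *
for n in ['top','side','wrist']:
    c=cam(n); save(c,n+'1'); greens(c,n)
need([.5724,.2597,.28],173.4)
E
```

```text
side pix [269. 192.] n 67 c [561.3 367.4] size [78.5 14.7] yaw 26.0 z 0.0898
side pix [237. 205.] n 70 c [451.6 368.3] size [77.4 17.1] yaw 2.2 z 0.0897
side pix [291. 210.] n 86 c [573.1 256.2] size [16.4 77.8] yaw -7.2 z 0.0897
wrist pix [425.  90.] n 1698 c [452.1 370.3] size [79.4 14.4] yaw 0.8 z 0.0896
wrist pix [429. 220.] n 1351 c [560.7 370.5] size [79.5 14.2] yaw 25.3 z 0.0896
wrist pix [309. 245.] n 1263 c [573.  260.9] size [13.9 79.3] yaw -5.7 z 0.0894
shift in target axes [-0.0261 -0.0202 -0.0092] in present axes [-0.0255 -0.0208 -0.0093] dist 0.0342 rows>= 0.9 turn [-0.016 -0.019  0.046] world d [ 0.0236 -0.023   0.0092] t 1.47 q [-41.  14.  14.  85.  -3.  82.  58.] w 0.0432 F [-0.3  0.6  0.5]
```

View pics/wrist1.png

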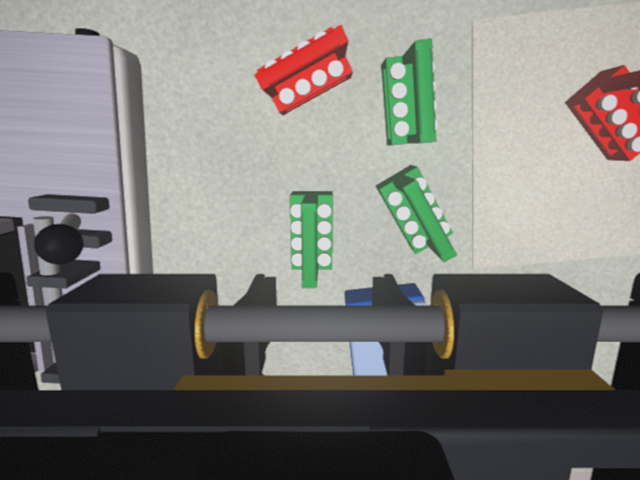

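View pics/top1.png

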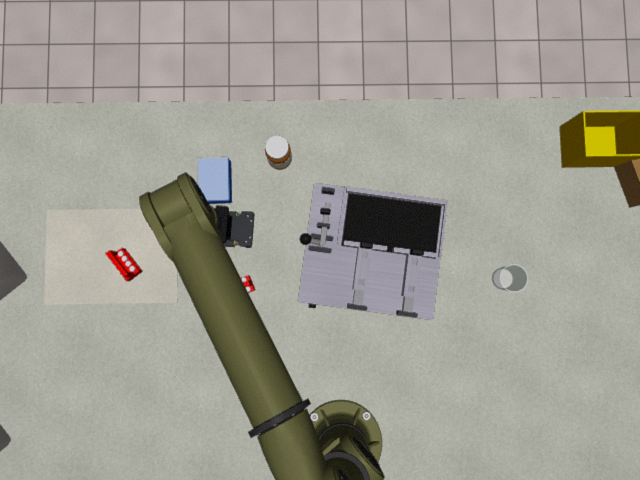

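Wrist image: rack A is at (309,245), B at (429,220) and C at (425,90). All three views agree within about 3 mm, and there is no fourth green rack. Now I align over A and descend.

```bash
python3 -c "
from h import *
need([.573,.260,.14],173.8)"
```

```text
shift in target axes [-0.0265 -0.02    0.1308] in present axes [-0.0274 -0.0194  0.1307] dist 0.1349 rows>= 3.4 turn [-0.016 -0.019  0.032] world d [ 0.0242 -0.0227 -0.1308] t 1.47 q [-41.  14.  14.  85.  -3.  82.  58.] w 0.0432 F [-0.3  0.6  0.5]
```

servo_tool(moves="-0.026 -0.020 0 -0.016 -0.019 0.04 0; 0 0 0.03 0 0 0 0; 0 0 0.03 0 0 0 0; 0 0 0.03 0 0 0 0; 0 0 0.03 0 0 0 0; 0 0 0 0 0 0 0")

```text
time_s: 1.97
tool_pos: [0.5706, 0.2673, 0.1475]
tool_rot: [179.6, 0.0, 173.9]
force: [-1.4, -0.1, -0.4]
grip_width: 0.0434
```

```bash
python3 -c "
from h import *
need([.573,.260,.074],173.8)"
```

```text
shift in target axes [-0.0032 -0.007   0.0735] in present axes [-0.0032 -0.0076  0.0734] dist 0.0739 rows>= 1.8 turn [0.014 0.    0.004] world d [ 0.0024 -0.0073 -0.0735] t 1.97 q [-39.  19.  14.  93.  -5.  68.  60.] w 0.0434 F [-1.4 -0.1 -0.4]
```

servo_tool(moves="-0.003 -0.0076 0.02 0.014 0 0 0; 0 0 0.02 0 0 0 0; 0 0 0.02 0 0 0 0; 0 0 0.012 0 0 0 0; 0 0 0 0 0 0 0")

```text
time_s: 2.38
tool_pos: [0.5701, 0.267, 0.077]
tool_rot: [179.8, -0.0, 174.4]
force: [-1.1, -0.1, -0.0]
grip_width: 0.0432
```

```bash
python3 -c "
from h import *
need([.573,.260,.074],173.8)"
```

```text
shift in target axes [-0.0037 -0.0066  0.003 ] in present axes [-0.0036 -0.0067  0.0029] dist 0.0082 rows>= 0.2 turn [ 0.009 -0.002  0.022] world d [ 0.0029 -0.007  -0.003 ] t 2.38 q [-39.  23.  14.  97.  -6.  61.  62.] w 0.0432 F [-1.1 -0.1 -0. ]
```

servo_tool(moves="-0.004 -0.007 0.003 0 0 0.02 0; -0.002 -0.003 0 0 0 0 0")

```text
time_s: 2.55
tool_pos: [0.5749, 0.2588, 0.0757]
tool_rot: [179.6, -0.0, 174.0]
force: [0.4, -0.9, 0.4]
grip_width: 0.0441
```

```bash
python3 -c "
from h import *
need([.573,.260,.074],173.8)"
```

```text
shift in target axes [0.0021 0.001  0.0017] in present axes [0.0021 0.001  0.0017] dist 0.0029 rows>= 0.1 turn [ 0.012 -0.001  0.008] world d [-0.0019  0.0012 -0.0017] t 2.55 q [-38.  23.  14.  97.  -7.  61.  62.] w 0.0441 F [ 0.4 -0.9  0.4]
```

Good. I close on it and lift.

servo_tool(moves="0 0 0.001 0 0 0 1; 0 0 0 0 0 0 1; 0 0 0 0 0 0 1; 0 0 0 0 0 0 1; 0 0 0 0 0 0 1; 0 0 0 0 0 0 1", squeeze=30)

```text
time_s: 3.05
tool_pos: [0.579, 0.2587, 0.0805]
tool_rot: [179.4, 0.4, 173.9]
force: [-0.2, 0.9, -1.6]
grip_width: 0.0135
```

servo_tool(moves="0 0 -0.02 0 0 0 1; 0 0 -0.035 0 0 0 1; 0 0 -0.035 0 0 0 1; 0 0 -0.035 0 0 0 1; 0 0 -0.035 0 0 0 1; 0 0 -0.035 0 0 0 1; 0 0 -0.01 0 0 0 1")

```text
time_s: 3.63
tool_pos: [0.5716, 0.2549, 0.2837]
tool_rot: [-179.9, -0.6, 173.9]
force: [0.9, 0.5, -1.7]
grip_width: 0.0137
```

```bash
python3 - <<'E'
from h import *
need([*sh(.097,-.074),.29],171.3)
c=cam('wrist'); save(c,'w2')
c=cam('side'); save(c,'s2')
E
```

```text
shift in target axes [-0.0878 -0.4275 -0.0063] in present axes [-0.068  -0.4311 -0.0065] dist 0.4364 rows>= 10.9 turn [-0.003 -0.021  0.092] world d [ 0.0221 -0.4358  0.0063] t 3.63 q [-39.  15.  15.  82.  -4.  84.  61.] w 0.0137 F [ 0.9  0.5 -1.7]
```

View pics/s2.png

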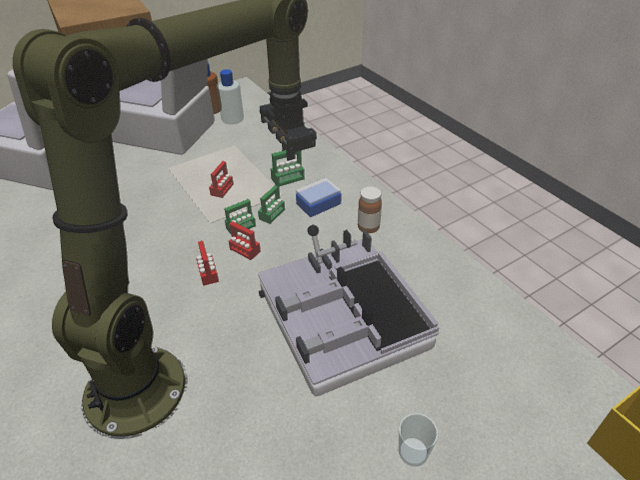

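View pics/w2.png

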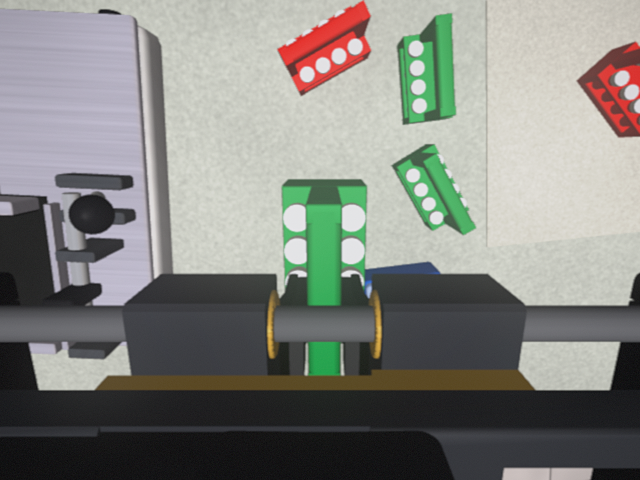

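Rack A is held level at wrist pixel (325,270) and in the side view at (288,165). The TCP crept 6 mm in +x while closing, so the rack sits about 6 mm towards the robot from the TCP. I carry it to the slot at y = -74.

servo_tool(moves="0 0 0 0 0.0 0.09 1; -0.0075 -0.0356 -0.001 0 0 0 1; -0.0075 -0.0356 -0.001 0 0 0 1; -0.0075 -0.0356 -0.001 0 0 0 1; -0.0075 -0.0356 -0.001 0 0 0 1; -0.0075 -0.0356 -0.001 0 0 0 1; -0.0075 -0.0356 -0.001 0 0 0 1; -0.0075 -0.0356 -0.001 0 0 0 1; -0.0075 -0.0356 -0.001 0 0 0 1; -0.0075 -0.0356 -0.001 0 0 0 1; -0.0075 -0.0356 -0.001 0 0 0 1; -0.0075 -0.0356 -0.001 0 0 0 1")

```text
time_s: 4.73
tool_pos: [0.5806, -0.1457, 0.2504]
tool_rot: [-179.2, -4.0, 172.7]
force: [1.0, 0.9, -1.2]
grip_width: 0.0135
```

```bash
python3 - <<'E'
from h import *
need([*sh(.103,-.074),.29],171.3)
c=cam('wrist'); save(c,'w3')
E
```

```text
shift in target axes [-0.0242 -0.0328 -0.0396] in present axes [-0.0206 -0.034  -0.0406] dist 0.0569 rows>= 1.4 turn [-0.03  -0.138  0.05 ] world d [ 0.019  -0.0361  0.0396] t 4.73 q [-13.  16.  29.  87.  -6.  83.  99.] w 0.0135 F [ 1.   0.9 -1.2]
```

View pics/w3.png

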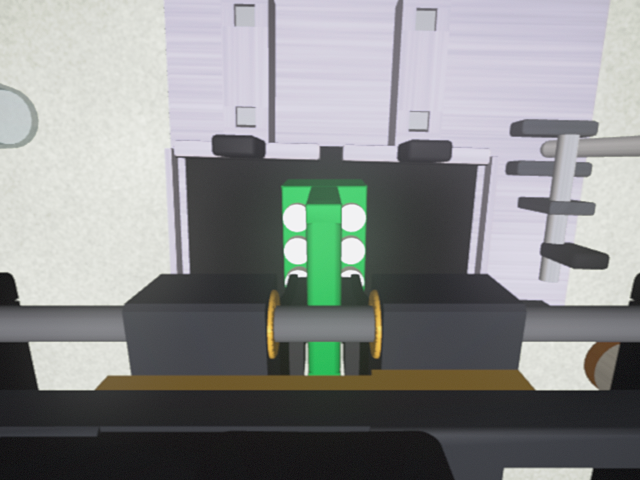

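servo_tool(moves="-0.020 -0.034 -0.02 -0.03 -0.138 0.05 1; -0.002 -0.002 0 0 0 0 1; 0 0 0 0 0 0 1")

```text
time_s: 5.03
tool_pos: [0.5896, -0.1909, 0.2559]
tool_rot: [-179.4, -0.7, 170.0]
force: [0.5, 2.6, -3.7]
grip_width: 0.0135
```

```bash
python3 - <<'E'
from h import *
need([*sh(.103,-.074),.153],171.3)
E
```

```text
shift in target axes [-0.0085  0.0105  0.1029] in present axes [-0.0096  0.0118  0.1027] dist 0.1038 rows>= 2.6 turn [-0.022 -0.025 -0.044] world d [ 0.01    0.0091 -0.1029] t 5.03 q [-10.  16.  31.  86.  -7.  81. 101.] w 0.0135 F [ 0.5  2.6 -3.7]
```

servo_tool(moves="-0.0096 0.010 0.015 -0.022 -0.025 -0.044 1; 0 0 0.015 0 0 0 1; 0 0 0.015 0 0 0 1; 0 0 0.015 0 0 0 1; 0 0 0 0 0 0 1; 0 0 0 0 0 0 1")

```text
time_s: 5.53
tool_pos: [0.5937, -0.1794, 0.1807]
tool_rot: [-180.0, -1.1, 171.3]
force: [-0.1, 0.9, -1.8]
grip_width: 0.0135
```

```bash
python3 - <<'E'
from h import *
need([*sh(.103,-.074),.153],171.3)
E
```

```text
shift in target axes [-0.0063 -0.0015  0.0277] in present axes [-0.0068 -0.0015  0.0275] dist 0.0284 rows>= 0.7 turn [-0.002 -0.04   0.   ] world d [ 0.0059 -0.0025 -0.0277] t 5.53 q [-10.  19.  30.  92.  -9.  73. 103.] w 0.0135 F [-0.1  0.9 -1.8]
```

servo_tool(moves="-0.007 -0.002 0.01 0 -0.04 0 1; -0.002 0 0.01 0 -0.01 0 1; 0 0 0.005 0 0 0 1; 0 0 0 0 0 0 1")

```text
time_s: 5.87
tool_pos: [0.6015, -0.18, 0.1532]
tool_rot: [-180.0, 0.1, 171.5]
force: [-0.7, -1.0, -2.6]
grip_width: 0.0141
```

```bash
python3 - <<'E'
from h import *
need([*sh(.103,-.074),.151],171.3)
E
```

```text
shift in target axes [ 0.0016 -0.0021  0.0022] in present axes [ 0.0016 -0.002   0.0022] dist 0.0034 rows>= 0.1 turn [-0.001  0.003  0.006] world d [-0.0018 -0.0018 -0.0022] t 5.87 q [ -9.  20.  29.  93. -10.  69. 104.] w 0.0141 F [-0.7 -1.  -2.6]
```

servo_tool(moves="0.002 -0.002 0.003 0 0 0 1; 0 0 0.002 0 0 0 1; 0 0 0.001 0 0 0 1")

```text
time_s: 6.12
tool_pos: [0.5998, -0.1815, 0.1502]
tool_rot: [180.0, 0.2, 171.5]
force: [-0.2, 0.7, -2.1]
grip_width: 0.014
```

```bash
python3 - <<'E'
from h import *
need([*sh(.103,-.074),.151],171.3)
c=cam('side'); save(c,'s4'); cv2.imwrite('pics/s4c.png',cv2.resize(c['img'][180:400,230:470,::-1],None,fx=3,fy=3)[:600])
E
```

```text
shift in target axes [ 0.0001 -0.0003 -0.0008] in present axes [ 0.0001 -0.0003 -0.0008] dist 0.0009 rows>= 0.0 turn [0.001 0.007 0.008] world d [-0.0002 -0.0003  0.0008] t 6.12 q [ -9.  20.  29.  94. -10.  69. 104.] w 0.014 F [-0.2  0.7 -2.1]
```

View pics/s4c.png

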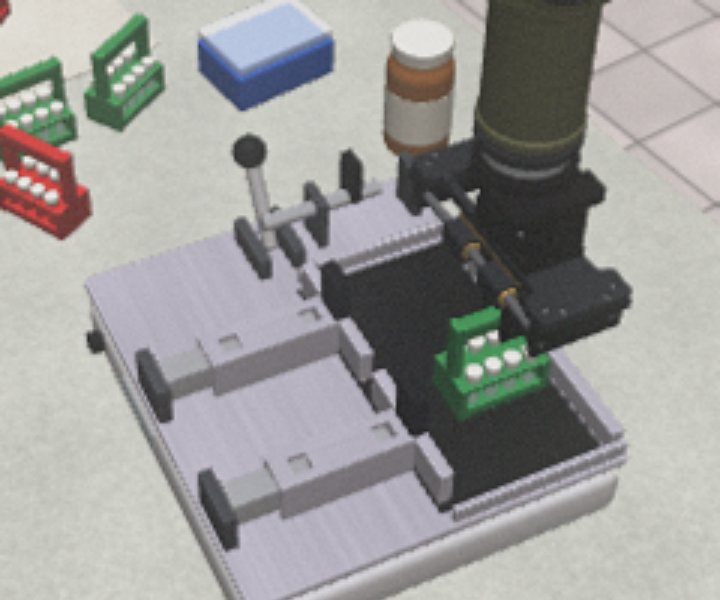

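The rack is just above the mat inside the bay, and Fz still shows its weight. I lower it to contact.

servo_tool(moves="0 0 0.003 0 0 0 1; 0 0 0.003 0 0 0 1; 0 0 0.002 0 0 0 1")

```text
time_s: 6.42
tool_pos: [0.6009, -0.1819, 0.149]
tool_rot: [179.8, 0.5, 171.5]
force: [-3.2, 0.9, 0.8]
grip_width: 0.0137
```

Contact: Fz went from -2.1 to +0.8. I release and lift.

servo_tool(moves="0 0 0 0 0 0 0; 0 0 0 0 0 0 0; 0 0 0 0 0 0 0; 0 0 0 0 0 0 0; 0 0 -0.02 0 0 0 0; 0 0 -0.035 0 0 0 0; 0 0 -0.035 0 0 0 0; 0 0 -0.035 0 0 0 0; 0 0 -0.02 0 0 0 0")

```text
time_s: 7.17
tool_pos: [0.5967, -0.1816, 0.2916]
tool_rot: [179.9, -0.2, 171.5]
force: [1.6, -0.2, 0.6]
grip_width: 0.0433
```

```bash
python3 - <<'E'
from h import *
c=cam('wrist'); save(c,'w5');greens(c,'wrist',.16)
c=cam('side');greens(c,'side',.16); greens(c,'side',.09)
print(sh(.1,-.074))
need([.4515,.3685,.29],181)
E
```

```text
wrist pix [324. 228.] n 1799 c [ 594.5 -180.7] size [13.7 80. ] yaw -8.8 z 0.1595
side pix [396. 284.] n 169 c [ 593.9 -183.7] size [17.3 80.7] yaw -7.5 z 0.1595
side pix [269. 192.] n 65 c [560.2 367.6] size [76.5 14.4] yaw 23.6 z 0.09
side pix [237. 205.] n 77 c [451.5 367.7] size [79.5 18.5] yaw 5.4 z 0.0893
[ 0.59665609 -0.18137463]
shift in target axes [0.1367 0.553  0.0025] in present axes [0.2265 0.5227 0.0032] dist 0.5697 rows>= 14.2 turn [ 0.003 -0.    -0.333] world d [-0.1463  0.5506 -0.0025] t 7.27 q [-10.  15.  31.  83.  -8.  84. 102.] w 0.0434 F [-0.6  0.   0.5]
```

View pics/w5.png

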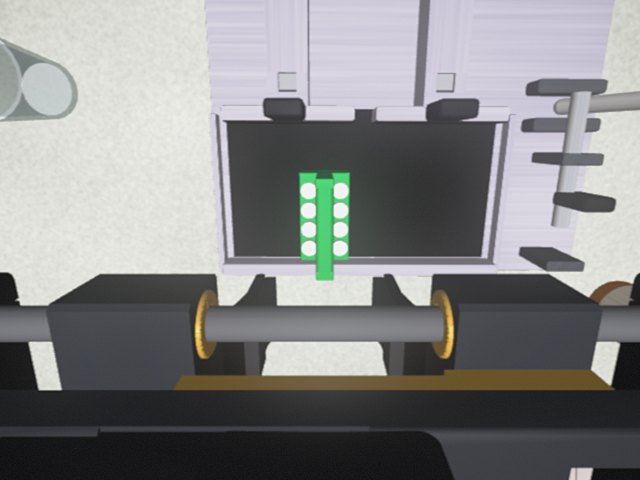

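Rack A stands at shaker x ≈ 98 mm and upright (bar top 0.1595), wrist pixel (324,228). Now for rack C.

servo_tool(moves="0 0 0 0 0 -0.167 0; 0 0 0 0 0 -0.167 0; 0.0091 0.037 -0.001 0 0 0 0; 0.0091 0.037 -0.001 0 0 0 0; 0.0091 0.037 -0.001 0 0 0 0; 0.0091 0.037 -0.001 0 0 0 0; 0.0091 0.037 -0.001 0 0 0 0; 0.0091 0.037 -0.001 0 0 0 0; 0.0091 0.037 -0.001 0 0 0 0; 0.0091 0.037 -0.001 0 0 0 0; 0.0091 0.037 -0.001 0 0 0 0; 0.0091 0.037 -0.001 0 0 0 0; 0.0091 0.037 -0.001 0 0 0 0; 0.0091 0.037 -0.001 0 0 0 0; 0.0091 0.037 -0.001 0 0 0 0; 0.0091 0.037 -0.001 0 0 0 0")

```text
time_s: 8.6
tool_pos: [0.4505, 0.3417, 0.283]
tool_rot: [-179.2, -1.1, -179.7]
force: [-0.1, -0.1, 0.2]
grip_width: 0.0435
```

```bash
python3 - <<'E'
from h import *
c=cam('wrist'); save(c,'w6');greens(c,'wrist',.09)
c=cam('side');greens(c,'side',.16); greens(c,'side',.09)
need([.4515,.3685,.2],181)
E
```

```text
wrist pix [357. 222.] n 1261 c [452.1 370.1] size [80.  13.7] yaw 1.0 z 0.0895
wrist pix [341. 301.] n 133 c [529.9 356.4] size [11.9 13.3] yaw -65.4 z 0.0895
wrist pix [366. 353.] n 347 c [582.9 381.7] size [30.3 13.5] yaw 26.7 z 0.0894
side pix [396. 284.] n 155 c [ 593.7 -183.5] size [13.8 78.4] yaw -8.9 z 0.1598
side pix [269. 192.] n 65 c [560.4 366.7] size [77.3 13.9] yaw 22.4 z 0.0903
side pix [237. 205.] n 70 c [451.1 367.1] size [77.8 16.4] yaw 2.1 z 0.09
shift in target axes [-0.0053  0.0202  0.0821] in present axes [-0.0071  0.0211  0.0817] dist 0.0847 rows>= 2.1 turn [-0.021 -0.046 -0.   ] world d [ 0.0049  0.0203 -0.0821] t 8.7 q [-44.   8.   5.  90.  -1.  83.  51.] w 0.0433 F [-0.5 -0.5 -0.5]
```

servo_tool(moves="-0.004 0.021 0 -0.021 -0.046 0 0; -0.002 0.003 0.03 0 0 0 0; 0 0 0.03 0 0 0 0; 0 0 0.03 0 0 0 0; 0 0 0.03 0 0 0 0; 0 0 0.02 0 0 0 0; 0 0 0 0 0 0 0; 0 0 0 0 0 0 0")

```text
time_s: 9.37
tool_pos: [0.4493, 0.3717, 0.1274]
tool_rot: [-179.6, -0.3, -178.7]
force: [0.2, 0.3, 1.2]
grip_width: 0.0434
```

```bash
python3 - <<'E'
from h import *
need([.452,.3685,.073],181)
E
```

```text
shift in target axes [-0.0027 -0.0033  0.0544] in present axes [-0.0029 -0.0029  0.0544] dist 0.0546 rows>= 1.4 turn [-0.013 -0.01   0.012] world d [ 0.0027 -0.0032 -0.0544] t 9.37 q [-45.  15.   4. 100.  -1.  65.  50.] w 0.0434 F [0.2 0.3 1.2]
```

servo_tool(moves="-0.003 -0.003 0.02 -0.013 -0.01 0.012 0; 0 0 0.02 0 0 0 0; 0 0 0.014 0 0 0 0; 0 0 0 0 0 0 0; 0 0 0 0 0 0 0")

```text
time_s: 9.78
tool_pos: [0.4561, 0.3695, 0.0775]
tool_rot: [179.7, 0.4, -179.1]
force: [0.0, 0.7, 0.1]
grip_width: 0.043
```

```bash
python3 - <<'E'
from h import *
need([.452,.3685,.073],181)
E
```

```text
shift in target axes [ 0.0041 -0.001   0.0045] in present axes [ 0.0041 -0.001   0.0044] dist 0.0062 rows>= 0.2 turn [ 0.01   0.013 -0.003] world d [-0.0041 -0.001  -0.0045] t 9.78 q [-45.  18.   4. 103.  -1.  59.  50.] w 0.043 F [0.  0.7 0.1]
```

servo_tool(moves="0.005 -0.001 0.006 0.01 0.013 0 0; 0 0 0.002 0 0 0 1; 0 0 0.001 0 0 0 1; 0 0 0 0 0 0 1; 0 0 0 0 0 0 1; 0 0 0 0 0 0 1; 0 0 0 0 0 0 1")

```text
time_s: 10.37
tool_pos: [0.4538, 0.3711, 0.0743]
tool_rot: [179.7, 0.4, -179.1]
force: [0.6, -0.6, -2.1]
grip_width: 0.0131
```

servo_tool(moves="0 0 -0.02 0 0 0 1; 0 0 -0.035 0 0 0 1; 0 0 -0.035 0 0 0 1; 0 0 -0.035 0 0 0 1; 0 0 -0.035 0 0 0 1; 0 0 -0.035 0 0 0 1; 0 0 -0.02 0 0 0 1; 0 0 0 0 0 0 1")

```text
time_s: 11.03
tool_pos: [0.4492, 0.367, 0.2928]
tool_rot: [-179.8, -0.2, -179.1]
force: [1.3, 0.1, -0.7]
grip_width: 0.0135
```

```bash
python3 - <<'E'
from h import *
need([*sh(.1,-.006),.29],171.3)
c=cam('wrist');save(c,'w7')
E
```

```text
shift in target axes [-0.2287 -0.4518  0.0028] in present axes [-0.1501 -0.4836  0.004 ] dist 0.5064 rows>= 12.7 turn [-0.008 -0.007  0.335] world d [ 0.1578 -0.4812 -0.0028] t 11.03 q [-45.   9.   4.  88.  -1.  83.  50.] w 0.0135 F [ 1.3  0.1 -0.7]
```

View pics/w7.png

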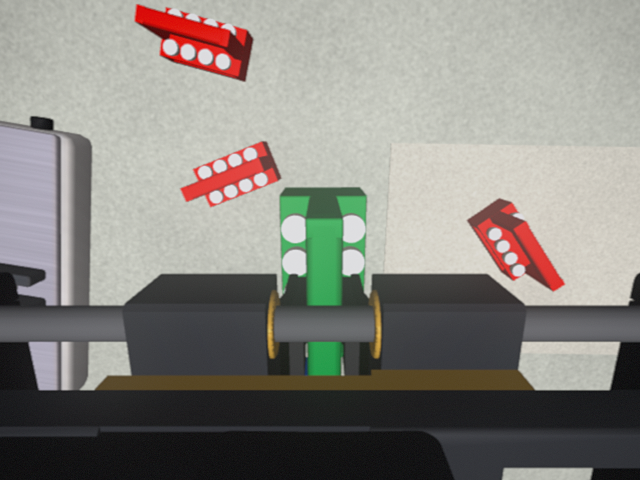

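Rack C is held upright. I carry it to the slot at y = -6.

servo_tool(moves="0 0 0 0 0 0.167 1; 0 0 0 0 0 0.167 1; -0.0163 -0.032 -0.003 0 0 0 1; -0.0163 -0.032 -0.003 0 0 0 1; -0.0163 -0.032 -0.003 0 0 0 1; -0.0163 -0.032 -0.003 0 0 0 1; -0.0163 -0.032 -0.003 0 0 0 1; -0.0163 -0.032 -0.003 0 0 0 1; -0.0163 -0.032 -0.003 0 0 0 1; -0.0163 -0.032 -0.003 0 0 0 1; -0.0163 -0.032 -0.003 0 0 0 1; -0.0163 -0.032 -0.003 0 0 0 1; -0.0163 -0.032 -0.003 0 0 0 1; -0.0163 -0.032 -0.003 0 0 0 1; -0.01 -0.02 0 0 0 0 1; 0 0 0 0 0 0 1")

```text
time_s: 12.42
tool_pos: [0.5793, -0.0843, 0.2866]
tool_rot: [-178.0, -3.2, 171.4]
force: [-0.9, -0.4, -2.4]
grip_width: 0.0135
```

```bash
python3 - <<'E'
from h import *
need([*sh(.1,-.006),.16],171.3)
E
```

```text
shift in target axes [-0.0318 -0.0254  0.1266] in present axes [-0.0389 -0.021   0.1254] dist 0.133 rows>= 3.3 turn [-0.071 -0.113  0.005] world d [ 0.0276 -0.0299 -0.1266] t 12.42 q [-17.  12.  26.  86.  -3.  86.  90.] w 0.0135 F [-0.9 -0.4 -2.4]
```

servo_tool(moves="-0.030 -0.024 0 -0.071 -0.113 0.005 1; 0 0 0.015 0 0 0 1; 0 0 0.02 0 0 0 1; 0 0 0.02 0 0 0 1; 0 0 0.02 0 0 0 1; 0 0 0.01 0 0 0 1; 0 0 0 0 0 0 1; 0 0 0 0 0 0 1")

```text
time_s: 13.08
tool_pos: [0.596, -0.1113, 0.1789]
tool_rot: [-180.0, -1.4, 171.0]
force: [-0.3, -0.1, -1.0]
grip_width: 0.0135
```

```bash
python3 - <<'E'
from h import *
need([*sh(.1,-.006),.147],171.3)
E
```

```text
shift in target axes [-0.0112 -0.0012  0.0319] in present axes [-0.012  -0.0011  0.0317] dist 0.0339 rows>= 0.8 turn [-0.001 -0.047 -0.012] world d [ 0.0109 -0.0029 -0.0319] t 13.08 q [-14.  17.  26.  94.  -8.  73.  95.] w 0.0135 F [-0.3 -0.1 -1. ]
```

servo_tool(moves="-0.010 -0.001 0.008 0 -0.047 -0.012 1; -0.003 0 0.01 0 0 0 1; 0 0 0.008 0 0 0 1; 0 0 0 0 0 0 1; 0 0 0 0 0 0 1")

```text
time_s: 13.5
tool_pos: [0.6097, -0.1123, 0.153]
tool_rot: [180.0, 0.1, 171.4]
force: [-0.3, -0.2, -1.5]
grip_width: 0.0138
```

```bash
python3 - <<'E'
from h import *
need([*sh(.1,-.006),.144],171.3)
E
```

```text
shift in target axes [ 0.0025 -0.0022  0.009 ] in present axes [ 0.0025 -0.0022  0.009 ] dist 0.0096 rows>= 0.2 turn [0.001 0.002 0.005] world d [-0.0028 -0.0018 -0.009 ] t 13.5 q [-13.  18.  26.  94.  -9.  69.  96.] w 0.0138 F [-0.3 -0.2 -1.5]
```

servo_tool(moves="0.003 -0.002 0.005 0 0 0 1; 0 0 0.005 0 0 0 1; 0 0 0.003 0 0 0 1; 0 0 0.002 0 0 0 1")

```text
time_s: 13.83
tool_pos: [0.6072, -0.1148, 0.1442]
tool_rot: [179.9, 0.3, 171.4]
force: [-2.7, 2.0, 3.4]
grip_width: 0.0141
```

Contact. I release and lift.

servo_tool(moves="0 0 0 0 0 0 0; 0 0 0 0 0 0 0; 0 0 0 0 0 0 0; 0 0 0 0 0 0 0; 0 0 -0.02 0 0 0 0; 0 0 -0.035 0 0 0 0; 0 0 -0.035 0 0 0 0; 0 0 -0.035 0 0 0 0; 0 0 -0.02 0 0 0 0")

```text
time_s: 14.58
tool_pos: [0.6031, -0.1147, 0.2882]
tool_rot: [180.0, -0.3, 171.3]
force: [0.5, 0.1, 0.8]
grip_width: 0.0436
```

```bash
python3 - <<'E'
from h import *
c=cam('wrist'); save(c,'w8');greens(c,'wrist',.16)
c=cam('side');greens(c,'side',.16); greens(c,'side',.09)
print(sh(.1,-.006))
need([.5605,.3685,.29],205.5)
E
```

```text
wrist pix [236. 234.] n 1962 c [ 594.4 -180.6] size [14.4 79.9] yaw -8.4 z 0.1594
wrist pix [324. 235.] n 1802 c [ 605.2 -114.7] size [13.5 79.3] yaw -8.9 z 0.1595
side pix [382. 265.] n 148 c [ 605.6 -116.4] size [17.2 79.7] yaw -9.9 z 0.1599
side pix [396. 284.] n 172 c [ 593.7 -181.6] size [18.3 79.7] yaw -8.4 z 0.1597
side pix [269. 192.] n 66 c [561.4 366.1] size [77.4 14.6] yaw 22.8 z 0.0897
[ 0.60694182 -0.11415705]
shift in target axes [-0.1687  0.4553 -0.0009] in present axes [ 1.160e-01  4.714e-01 -2.000e-04] dist 0.4855 rows>= 12.1 turn [ 0.003 -0.003 -1.192] world d [-0.0437  0.4835  0.0009] t 14.68 q [-14.  14.  27.  84.  -6.  84.  95.] w 0.0433 F [-0.3 -0.4  0.8]
```

View pics/w8.png

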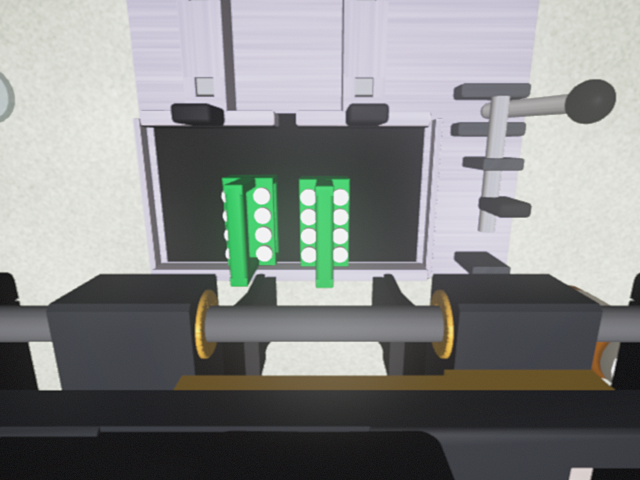

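Two racks are in the bay at wrist pixels (236,234) and (324,235). Now the third, B.

servo_tool(moves="0.009 0.0363 -0.001 0 0 0 0; 0.009 0.0363 -0.001 0 0 0 0; 0.009 0.0363 -0.001 0 0 0 0; 0.009 0.0363 -0.001 0 0 0 0; 0.009 0.0363 -0.001 0 0 0 0; 0.009 0.0363 -0.001 0 0 0 0; 0.009 0.0363 -0.001 0 0 0 0; 0.009 0.0363 -0.001 0 0 0 0; 0.009 0.0363 -0.001 0 0 0 0; 0.009 0.0363 -0.001 0 0 0 0; 0.009 0.0363 -0.001 0 0 0 0; 0.009 0.0363 -0.001 0 0 0 0; 0.006 0.024 0 0 0 0 0; 0 0 0 0 0 -0.238 0; 0 0 0 0 0 -0.238 0; 0 0 0 0 0 -0.238 0; 0 0 0 0 0 -0.238 0; 0 0 0 0 0 -0.238 0")

```text
time_s: 16.18
tool_pos: [0.5517, 0.3781, 0.2706]
tool_rot: [180.0, -1.9, -153.9]
force: [0.3, -0.4, -0.8]
grip_width: 0.0435
```

```bash
python3 - <<'E'
from h import *
c=cam('wrist'); save(c,'w9');greens(c,'wrist',.09)
c=cam('side');greens(c,'side',.16); greens(c,'side',.09)
need([.561,.3685,.2],205.5)
E
```

```text
wrist pix [312. 231.] n 1261 c [560.6 370.6] size [78.7 13.1] yaw 26.1 z 0.0895
side pix [382. 265.] n 143 c [ 603.9 -117.2] size [16.9 79.8] yaw -11.0 z 0.1598
side pix [396. 284.] n 165 c [ 592.5 -182.4] size [17.1 79.1] yaw -7.8 z 0.1602
side pix [269. 192.] n 63 c [561.4 367.8] size [78.9 14.4] yaw 24.7 z 0.0898
side pix [400. 309.] n 21 c [ 599.6 -202.4] size [ 6.4 30.1] yaw -15.0 z 0.0833
side pix [389. 314.] n 21 c [ 567.5 -198.8] size [22.8 12.3] yaw 11.9 z 0.0831
shift in target axes [-0.0044 -0.0123  0.0704] in present axes [-0.0067 -0.0123  0.0703] dist 0.0716 rows>= 1.8 turn [ 0.001 -0.067  0.007] world d [ 0.0092 -0.0092 -0.0704] t 16.28 q [-41.  21.   6.  75.  -2.  85.  81.] w 0.0434 F [-0.4  0.7  0.1]
```

servo_tool(moves="-0.005 -0.011 0 0.001 -0.067 0 0; 0 0 0.03 0 0 0 0; 0 0 0.03 0 0 0 0; 0 0 0.03 0 0 0 0; 0 0 0.03 0 0 0 0; 0 0 0.01 0 0 0 0; 0 0 0 0 0 0 0; 0 0 0 0 0 0 0")

```text
time_s: 16.95
tool_pos: [0.5622, 0.3681, 0.1329]
tool_rot: [-180.0, 0.1, -156.1]
force: [0.4, 0.0, 0.7]
grip_width: 0.0435
```

```bash
python3 - <<'E'
from h import *
need([.561,.3690,.073],205.5)
E
```

```text
shift in target axes [0.0006 0.0013 0.0599] in present axes [0.0008 0.0014 0.0599] dist 0.0599 rows>= 1.5 turn [-0.001  0.002 -0.055] world d [-0.0012  0.0009 -0.0599] t 16.95 q [-40.  24.   6.  87.  -3.  69.  80.] w 0.0435 F [0.4 0.  0.7]
```

servo_tool(moves="0.001 0.001 0.02 0 0 -0.05 0; 0 0 0.02 0 0 0 0; 0 0 0.018 0 0 0 0; 0 0 0 0 0 0 0; 0 0 0 0 0 0 0")

```text
time_s: 17.37
tool_pos: [0.567, 0.3725, 0.0842]
tool_rot: [179.9, 1.0, -154.9]
force: [0.8, -1.0, 1.3]
grip_width: 0.0437
```

```bash
python3 - <<'E'
from h import *
need([.561,.3690,.073],205.5)
E
```

```text
shift in target axes [ 0.0069 -0.0006  0.0112] in present axes [ 0.0071 -0.0007  0.011 ] dist 0.0131 rows>= 0.3 turn [ 0.004  0.034 -0.015] world d [-0.006  -0.0035 -0.0112] t 17.37 q [-40.  27.   6.  89.  -3.  63.  81.] w 0.0437 F [ 0.8 -1.   1.3]
```

servo_tool(moves="0.008 -0.001 0.01 0.004 0.034 -0.015 0; 0 0 0.003 0 0 0 0; 0 0 0.002 0 0 0 0")

```text
time_s: 17.62
tool_pos: [0.5626, 0.37, 0.074]
tool_rot: [179.9, 0.4, -154.5]
force: [0.2, 1.1, 1.4]
grip_width: 0.0439
```

```bash
python3 - <<'E'
from h import *
need([.561,.3690,.073],205.5)
E
```

```text
shift in target axes [ 0.0019 -0.0002  0.001 ] in present axes [ 0.0019 -0.0002  0.001 ] dist 0.0022 rows>= 0.1 turn [ 0.003  0.013 -0.001] world d [-0.0016 -0.001  -0.001 ] t 17.62 q [-40.  27.   6.  90.  -3.  62.  82.] w 0.0439 F [0.2 1.1 1.4]
```

servo_tool(moves="0.001 0 0.001 0 0.01 0 1; 0 0 0 0 0 0 1; 0 0 0 0 0 0 1; 0 0 0 0 0 0 1; 0 0 0 0 0 0 1; 0 0 0 0 0 0 1")

```text
time_s: 18.12
tool_pos: [0.5626, 0.3704, 0.0751]
tool_rot: [179.9, 0.2, -154.5]
force: [0.7, 0.1, -3.4]
grip_width: 0.0135
```

servo_tool(moves="0 0 -0.02 0 0 0 1; 0 0 -0.035 0 0 0 1; 0 0 -0.035 0 0 0 1; 0 0 -0.035 0 0 0 1; 0 0 -0.035 0 0 0 1; 0 0 -0.035 0 0 0 1; 0 0 -0.02 0 0 0 1; 0 0 0 0 0 0 1")

```text
time_s: 18.78
tool_pos: [0.5575, 0.3664, 0.2878]
tool_rot: [-179.9, -1.0, -154.5]
force: [0.4, 0.8, -2.6]
grip_width: 0.0137
```

```bash
python3 - <<'E'
from h import *
need([*sh(.1,.056),.29],171.3)
c=cam('wrist');save(c,'w10')
E
```

```text
shift in target axes [-0.1216 -0.4055 -0.0022] in present axes [ 0.1271 -0.4039  0.001 ] dist 0.4234 rows>= 10.6 turn [-0.015 -0.034  1.192] world d [ 0.0588 -0.4193  0.0022] t 18.78 q [-40.  20.   6.  75.  -2.  86.  81.] w 0.0137 F [ 0.4  0.8 -2.6]
```

View pics/w10.png

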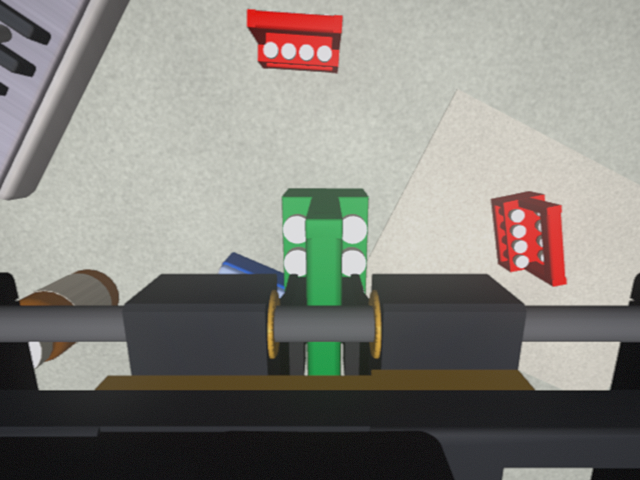

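servo_tool(moves="0 0 0 0 0 0.238 1; 0 0 0 0 0 0.238 1; 0 0 0 0 0 0.238 1; 0 0 0 0 0 0.238 1; 0 0 0 0 0 0.238 1; -0.0102 -0.034 -0.004 0 0 0 1; -0.0102 -0.034 -0.004 0 0 0 1; -0.0102 -0.034 -0.004 0 0 0 1; -0.0102 -0.034 -0.004 0 0 0 1; -0.0102 -0.034 -0.004 0 0 0 1; -0.0102 -0.034 -0.004 0 0 0 1; -0.0102 -0.034 -0.004 0 0 0 1; -0.0102 -0.034 -0.004 0 0 0 1; -0.0102 -0.034 -0.004 0 0 0 1; -0.0102 -0.034 -0.004 0 0 0 1; -0.0102 -0.034 -0.004 0 0 0 1; 0 0 0 0 0 0 1")

```text
time_s: 20.25
tool_pos: [0.5847, -0.0397, 0.2817]
tool_rot: [-176.7, -4.7, 170.0]
force: [0.0, -3.0, -2.6]
grip_width: 0.0136
```

```bash
python3 - <<'E'
from h import *
need([*sh(.1,.056),.16],171.3)
c=cam('side');greens(c,'side',.16); save(c,'s11')
E
```

```text
shift in target axes [-0.0332 -0.0082  0.1217] in present axes [-0.0432 -0.0006  0.1188] dist 0.1265 rows>= 3.2 turn [-0.114 -0.165 -0.04 ] world d [ 0.0316 -0.0132 -0.1217] t 20.25 q [-20.  14.  24.  85.  -3.  87.  84.] w 0.0136 F [ 0.  -3.  -2.6]
side pix [382. 265.] n 149 c [ 604.6 -115.7] size [17.4 78.5] yaw -8.5 z 0.1597
side pix [396. 284.] n 168 c [ 593.7 -181.8] size [16.7 79.3] yaw -7.4 z 0.1596
```

View pics/s11.png

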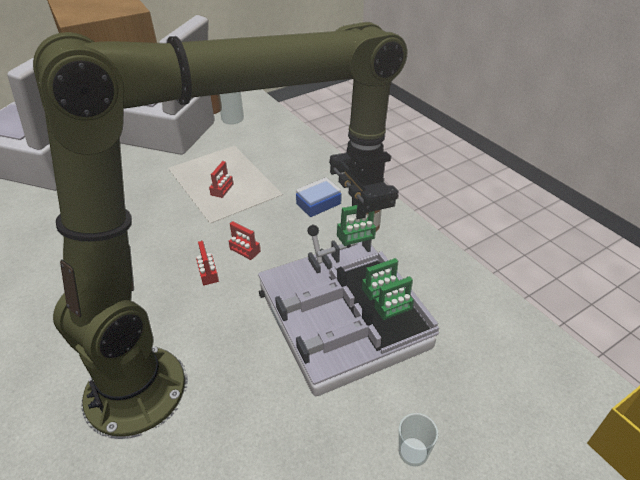

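servo_tool(moves="-0.036 -0.006 0 -0.114 -0.165 -0.04 1; 0 0 0.015 0 0 0 1; 0 0 0.02 0 0 0 1; 0 0 0.02 0 0 0 1; 0 0 0.02 0 0 0 1; 0 0 0.01 0 0 0 1; 0 0 0 0 0 0 1; 0 0 0 0 0 0 1")

```text
time_s: 20.97
tool_pos: [0.61, -0.0431, 0.1698]
tool_rot: [179.7, -1.5, 171.5]
force: [0.3, -1.0, -4.2]
grip_width: 0.0135
```

```bash
python3 - <<'E'
from h import *
need([*sh(.1,.056),.147],171.3)
E
```

```text
shift in target axes [-0.0077 -0.0087  0.0228] in present axes [-0.0083 -0.0089  0.0226] dist 0.0256 rows>= 0.6 turn [ 0.009 -0.052  0.007] world d [ 0.0063 -0.0098 -0.0228] t 20.97 q [-17.  18.  23.  93.  -8.  72.  89.] w 0.0135 F [ 0.3 -1.  -4.2]
```

servo_tool(moves="-0.006 -0.009 0.003 0.009 -0.05 0.005 1; -0.003 -0.003 0.008 0 0 0 1; 0 0 0.007 0 0 0 1; 0 0 0 0 0 0 1; 0 0 0 0 0 0 1")

```text
time_s: 21.38
tool_pos: [0.6182, -0.0539, 0.1516]
tool_rot: [179.9, -0.0, 171.5]
force: [0.4, 0.5, -3.2]
grip_width: 0.0136
```

```bash
python3 - <<'E'
from h import *
need([*sh(.1,.056),.145],171.3)
E
```

```text
shift in target axes [0.002  0.0007 0.0066] in present axes [0.002  0.0007 0.0066] dist 0.0069 rows>= 0.2 turn [ 0.003 -0.     0.008] world d [-0.0019  0.001  -0.0066] t 21.38 q [-17.  18.  23.  94.  -8.  69.  90.] w 0.0136 F [ 0.4  0.5 -3.2]
```

servo_tool(moves="0.002 0.001 0.004 0 0 0 1; 0 0 0.004 0 0 0 1; 0 0 0.003 0 0 0 1; 0 0 0.002 0 0 0 1")

```text
time_s: 21.72
tool_pos: [0.6184, -0.0528, 0.145]
tool_rot: [179.8, 0.3, 171.5]
force: [-3.3, -0.1, 4.0]
grip_width: 0.0135
```

servo_tool(moves="0 0 0 0 0 0 0; 0 0 0 0 0 0 0; 0 0 0 0 0 0 0; 0 0 0 0 0 0 0; 0 0 -0.02 0 0 0 0; 0 0 -0.035 0 0 0 0; 0 0 -0.035 0 0 0 0; 0 0 -0.035 0 0 0 0; 0 0 -0.02 0 0 0 0; 0.03 0 0 0 0 0 0; 0.035 0 0 0 0 0 0; 0.03 0 0 0 0 0 0; 0 0 0 0 0 0 0")

```text
time_s: 22.8
tool_pos: [0.5231, -0.0378, 0.2957]
tool_rot: [179.9, 0.5, 171.6]
force: [0.2, 0.4, -0.6]
grip_width: 0.0434
```

```bash
python3 - <<'E'
from h import *
c=cam('wrist'); save(c,'w12');greens(c,'wrist',.16)
np.savez('w12.npz',img=c['img'],p=cloud(c),z=c['range_z'])
c2=cam('side');greens(c2,'side',.16); greens(c2,'side',.09); save(c2,'s12')
c3=cam('top'); save(c3,'t12')
need([*sh(-.0,.0),.29],171.3)
E
```

```text
wrist pix [240. 295.] n 52 c [ 567.1 -113.6] size [3.5 8.9] yaw -57.1 z 0.1587
wrist pix [322. 300.] n 187 c [581.1 -47.2] size [13.2  8. ] yaw 79.9 z 0.1593
wrist pix [322. 358.] n 520 c [633.2 -54.9] size [13.6 32.5] yaw -7.8 z 0.1593
side pix [370. 248.] n 130 c [616.5 -56.2] size [14.7 79.5] yaw -8.2 z 0.1598
side pix [382. 265.] n 143 c [ 605.  -117.1] size [15.7 78.5] yaw -9.0 z 0.1595
side pix [396. 284.] n 167 c [ 593.2 -182.9] size [16.9 77.8] yaw -8.3 z 0.1601
side pix [400. 309.] n 21 c [ 601.3 -201.2] size [24.  10.5] yaw 2.3 z 0.0833
shift in target axes [ 0.0099 -0.057   0.0057] in present axes [ 0.0103 -0.057   0.0055] dist 0.0582 rows>= 1.5 turn [0.001 0.024 0.009] world d [-0.0184 -0.0549 -0.0057] t 22.95 q [-21.   1.  23.  96.  -0.  82.  83.] w 0.0437 F [ 0.3  0.  -0.1]
```

View pics/w12.png

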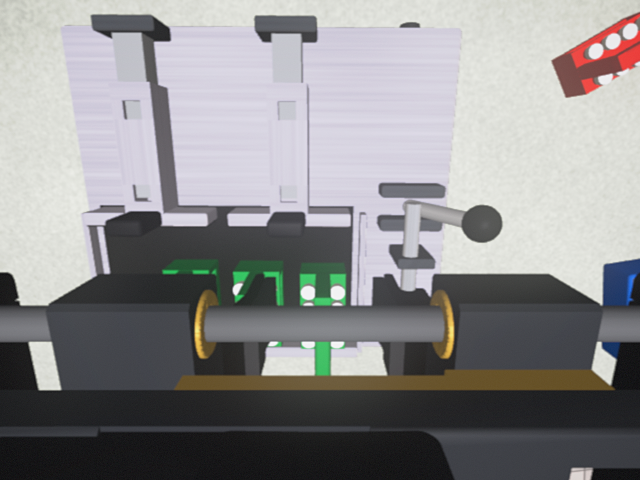

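View pics/t12.png

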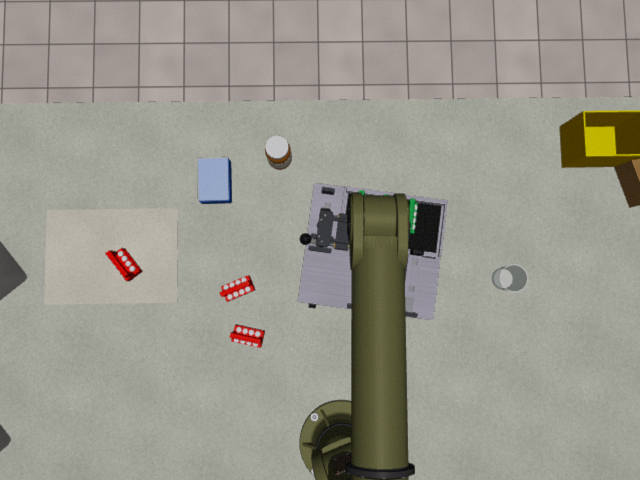

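All three green racks stand in the bay and none is left on the bench. The tabs appear in the wrist image near (285,222) and (133,223), the ball at (483,223). Now I measure the tabs and the handle.

```bash
python3 - <<'E'
from h import *
d=np.load('w12.npz');p=d['p'];z=d['z'];img=d['img'].astype(int)
a=np.radians(SY)
q=p[...,:2]-SC; X=q[...,0]*np.cos(a)+q[...,1]*np.sin(a); Y=-q[...,0]*np.sin(a)+q[...,1]*np.cos(a)
v=np.mgrid[0:480,0:640][0]
def comp(lo,hi,nm,xr=(-.2,.17)):
    m=(z>.05)&(p[...,2]>lo)&(p[...,2]<hi)&(v<270)&(X>xr[0])&(X<xr[1])&(abs(Y)<.22)
    k,l,s,c=cv2.connectedComponentsWithStats(m.astype(np.uint8))
    for i in range(1,k):
        if s[i,4]<40: continue
        print(nm,c[i].round(),s[i,4],'shaker x',X[l==i].min().round(4),X[l==i].max().round(4),'y',Y[l==i].min().round(4),Y[l==i].max().round(4),'z',np.median(p[l==i][:,2]).round(4))
comp(.14,.175,'140-175'); comp(.100,.114,'arm tops'); comp(.118,.127,'guides')
m=(z>.05)&(p[...,2]>.064)&(p[...,2]<.075)&(v<270)&(abs(X)<.2)&(abs(Y)<.22)
print('plat',X[m].min(),np.percentile(Y[m],[.2,99.8]))
E
```

```text
140-175 [480. 223.] 1328 shaker x -0.0147 0.0142 y 0.164 0.1923 z 0.1648
140-175 [125. 227.] 684 shaker x 0.0003 0.0135 y -0.1192 -0.0888 z 0.1471
140-175 [284. 228.] 648 shaker x 0.0003 0.014 y 0.0103 0.0404 z 0.1472
arm tops [136. 126.] 9376 shaker x -0.1581 0.0158 y -0.16 -0.0482 z 0.1072
arm tops [287. 128.] 8921 shaker x -0.1572 0.0157 y -0.0306 0.0814 z 0.1073
arm tops [413. 223.] 421 shaker x -0.0083 0.0487 y 0.1231 0.1577 z 0.1107
arm tops [423. 254.] 69 shaker x 0.0316 0.0409 y 0.1418 0.156 z 0.1093
guides [439. 213.] 141 shaker x -0.0069 0.0069 y 0.1523 0.1643 z 0.1226
guides [146. 217.] 139 shaker x 0.0001 0.0131 y -0.116 -0.0889 z 0.1223
guides [290. 216.] 79 shaker x 0.0002 0.011 y 0.0116 0.0404 z 0.1236
guides [415. 263.] 411 shaker x 0.0399 0.0495 y 0.1232 0.1568 z 0.1213
plat -0.15992060998689456 [-0.17767763  0.17879226]
```

Tabs are at shaker x 0 to 14 mm, so both arms are at about 15.5 mm. I push the left tab from behind with closed fingers.

```bash
python3 - <<'E'
from h import *
need([*sh(-.035,.025),.2],171.3)
E
```

```text
shift in target axes [ 0.0449 -0.032   0.0957] in present axes [ 0.0462 -0.0319  0.0951] dist 0.1104 rows>= 2.8 turn [0.001 0.024 0.009] world d [-0.0493 -0.0249 -0.0957] t 22.95 q [-21.   1.  23.  96.  -0.  82.  83.] w 0.0437 F [ 0.3  0.  -0.1]
```

servo_tool(moves="0.023 -0.016 0 0 0.024 0.009 1; 0.023 -0.016 0 0 0 0 1; 0 0 0.03 0 0 0 1; 0 0 0.03 0 0 0 1; 0 0 0.03 0 0 0 1; 0 0 0.0 0 0 0 1; 0 0 0 0 0 0 1")

```text
time_s: 23.53
tool_pos: [0.4846, -0.0662, 0.2037]
tool_rot: [-179.8, 0.4, 171.1]
force: [0.7, 0.1, 0.7]
grip_width: 0.0054
```

```bash
python3 - <<'E'
from h import *
need([*sh(-.035,.025),.130],171.3)
E
```

```text
shift in target axes [0.0068 0.0021 0.0737] in present axes [0.0073 0.0023 0.0736] dist 0.074 rows>= 1.9 turn [-0.006  0.013 -0.006] world d [-0.0064  0.0031 -0.0737] t 23.53 q [-20.  -1.  24. 109.   1.  72.  85.] w 0.0054 F [0.7 0.1 0.7]
```

servo_tool(moves="0.008 0.002 0.02 0 0.013 0 1; 0.002 0 0.02 0 0 0 1; 0 0 0.02 0 0 0 1; 0 0 0.01 0 0 0 1; 0 0 0 0 0 0 1; 0 0 0 0 0 0 1")

```text
time_s: 24.03
tool_pos: [0.4849, -0.0638, 0.1401]
tool_rot: [-179.8, 0.7, 171.1]
force: [-0.5, -0.6, 0.6]
grip_width: 0.0003
```

```bash
python3 - <<'E'
from h import *
need([*sh(-.035,.025),.130],171.3)
E
```

```text
shift in target axes [ 0.0067 -0.0003  0.0101] in present axes [ 0.0069 -0.0003  0.01  ] dist 0.0122 rows>= 0.3 turn [-0.008  0.023 -0.007] world d [-0.0067  0.0007 -0.0101] t 24.03 q [-19.   2.  24. 114.  -1.  64.  86.] w 0.0003 F [-0.5 -0.6  0.6]
```

servo_tool(moves="0.003 0 0.01 -0.008 0.023 -0.007 1; -0.008 0 0 0 0 0 1; -0.008 0 0 0 0 0 1; -0.008 0 0 0 0 0 1; -0.008 0 0 0 0 0 1")

```text
time_s: 24.45
tool_pos: [0.5153, -0.068, 0.133]
tool_rot: [179.9, -0.2, 171.4]
force: [-6.3, 0.9, 4.2]
grip_width: 0.0009
```

```bash
python3 - <<'E'
from h import *
need([*sh(.029,.025),.130],171.3)
E
```

```text
shift in target axes [-0.0265 -0.0008  0.003 ] in present axes [-0.0266 -0.0008  0.0029] dist 0.0267 rows>= 0.7 turn [ 0.004 -0.006  0.002] world d [ 0.0261 -0.0048 -0.003 ] t 24.45 q [-18.   7.  25. 109.  -3.  64.  89.] w 0.0009 F [-6.3  0.9  4.2]
```

Contact is at about 6 N and the arm slides. I continue.

servo_tool(moves="-0.008 0 0.001 0 0 0 1; -0.008 0 0.001 0 0 0 1; -0.006 0 0 0 0 0 1; -0.006 0 0 0 0 0 1")

```text
time_s: 24.78
tool_pos: [0.542, -0.072, 0.1315]
tool_rot: [179.9, -0.9, 171.4]
force: [-2.5, 0.7, 2.1]
grip_width: 0.0002
```

```bash
python3 - <<'E'
from h import *
need([*sh(.029,.025),.130],171.3)
E
```

```text
shift in target axes [ 0.0004 -0.0008  0.0015] in present axes [ 0.0004 -0.0008  0.0015] dist 0.0017 rows>= 0.0 turn [ 0.005 -0.033  0.003] world d [-0.0006 -0.0007 -0.0015] t 24.78 q [-17.  11.  25. 105.  -5.  66.  91.] w 0.0002 F [-2.5  0.7  2.1]
```

servo_tool(moves="-0.003 0 0 0 0 0 1; -0.003 0 0 0 0 0 1")

```text
time_s: 24.95
tool_pos: [0.545, -0.0725, 0.1314]
tool_rot: [179.9, -1.6, 171.4]
force: [-19.4, 2.2, 15.2]
grip_width: 0.0004
```

servo_tool(moves="-0.004 0 0 0 0 0 1; -0.004 0 0 0 0 0 1")

```text
time_s: 25.12
tool_pos: [0.5447, -0.0724, 0.1316]
tool_rot: [179.8, -2.9, 171.4]
force: [-16.1, 2.4, 12.0]
grip_width: 0.0005
```

```bash
python3 - <<'E'
from h import *
need([*sh(.029,.025),.130],171.3)
c=cam('side');cv2.imwrite('pics/s13.png',cv2.resize(c['img'][180:400,230:470,::-1],None,fx=3,fy=3)[:600])
c=cam('wrist');save(c,'w13')
E
```

```text
shift in target axes [ 0.0032 -0.0009  0.0016] in present axes [ 0.0031 -0.0009  0.0017] dist 0.0037 rows>= 0.1 turn [ 0.007 -0.102  0.003] world d [-0.0033 -0.0004 -0.0016] t 25.12 q [-17.  13.  25. 103.  -6.  68.  92.] w 0.0005 F [-16.1   2.4  12. ]
```

View pics/s13.png

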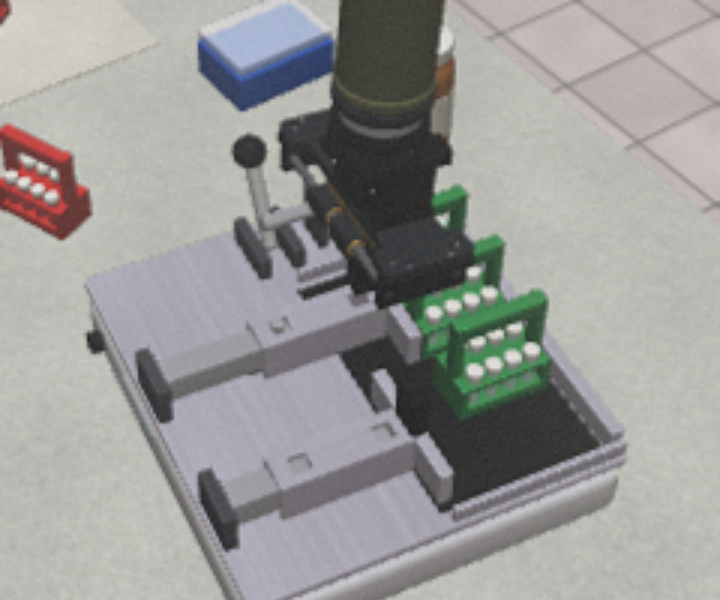

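View pics/w13.png

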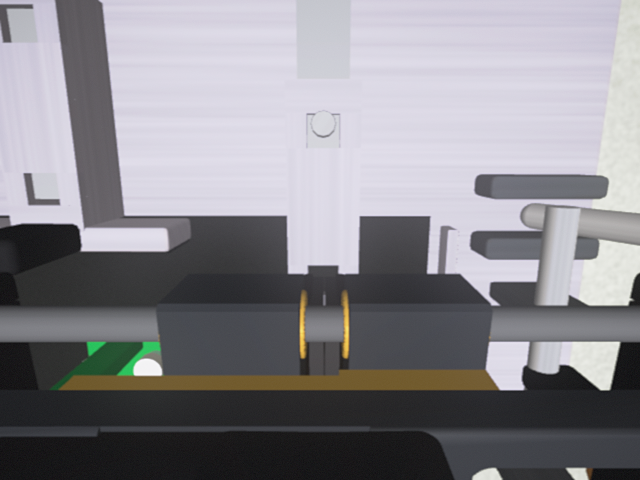

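The left button is up in the hole at wrist pixel (323,124), and the push force rose to 19 N, so the arm is locked. Now I back off, lift and go behind the right tab.

servo_tool(moves="0.01 0 0 0 -0.05 0 1; 0.015 0 0 0 -0.05 0 1; 0.01 0 -0.03 0 0 0 1; 0 0 -0.03 0 0 0 1; 0.01 -0.03 0 0 0 0 1; 0.01 -0.035 0 0 0 0 1; 0.01 -0.035 0 0 0 0 1; 0 -0.015 0 0 0 0 1; 0 0 0 0 0 0 1")

```text
time_s: 25.97
tool_pos: [0.469, -0.1802, 0.1988]
tool_rot: [179.9, 0.9, 171.8]
force: [0.5, -0.3, -0.1]
grip_width: 0.0005
```

```bash
python3 - <<'E'
from h import *
need([*sh(-.030,-.105),.130],171.3)
E
```

```text
shift in target axes [ 0.0036 -0.0129  0.0688] in present axes [ 0.0048 -0.0129  0.0687] dist 0.0701 rows>= 1.8 turn [0.003 0.031 0.017] world d [-0.0056 -0.0122 -0.0688] t 25.97 q [-13.   0.  31. 108.  -0.  71. 100.] w 0.0005 F [ 0.5 -0.3 -0.1]
```

servo_tool(moves="0.005 -0.012 0.015 0.003 0.031 0.017 1; 0.002 -0.002 0.02 0 0 0 1; 0 0 0.02 0 0 0 1; 0 0 0.01 0 0 0 1; 0 0 0 0 0 0 1; 0 0 0 0 0 0 1")

```text
time_s: 26.47
tool_pos: [0.4638, -0.1927, 0.1299]
tool_rot: [-179.9, 0.1, 171.3]
force: [-0.4, 0.1, 0.4]
grip_width: 0.0006
```

```bash
python3 - <<'E'
from h import *
need([*sh(-.030,-.105),.130],171.3)
E
```

```text
shift in target axes [ 0.0003  0.0003 -0.0001] in present axes [ 0.0003  0.0003 -0.0001] dist 0.0005 rows>= 0.0 turn [-0.002  0.004  0.001] world d [-0.0003  0.0004  0.0001] t 26.47 q [-11.   5.  32. 112.  -3.  63. 104.] w 0.0006 F [-0.4  0.1  0.4]
```

servo_tool(moves="-0.008 0 0 0 0 0 1; -0.008 0 0 0 0 0 1; -0.008 0 0 0 0 0 1; -0.008 0 0 0 0 0 1; -0.008 0 0.001 0 0 0 1")

```text
time_s: 26.88
tool_pos: [0.503, -0.1976, 0.1298]
tool_rot: [180.0, -0.5, 171.5]
force: [-5.6, 1.3, 5.0]
grip_width: 0.0005
```

```bash
python3 - <<'E'
from h import *
need([*sh(.029,-.105),.130],171.3)
E
```

```text
shift in target axes [-0.0192 -0.0008 -0.0002] in present axes [-0.0192 -0.0009 -0.0003] dist 0.0192 rows>= 0.5 turn [ 0.    -0.016  0.006] world d [ 0.0188 -0.0037  0.0002] t 26.88 q [-10.  11.  32. 107.  -6.  65. 105.] w 0.0005 F [-5.6  1.3  5. ]
```

servo_tool(moves="-0.008 -0.001 0 0 -0.01 0.006 1; -0.007 0 0 0 0 0 1; -0.005 0 0 0 0 0 1")

```text
time_s: 27.13
tool_pos: [0.5221, -0.2004, 0.1298]
tool_rot: [179.9, -0.8, 171.4]
force: [-3.0, 0.4, -0.4]
grip_width: 0.0001
```

servo_tool(moves="-0.003 0 0 0 0 0 1; -0.003 0 0 0 0 0 1")

```text
time_s: 27.3
tool_pos: [0.5254, -0.2009, 0.1298]
tool_rot: [179.9, -1.4, 171.4]
force: [-19.2, 3.7, 14.4]
grip_width: 0.0005
```

servo_tool(moves="-0.004 0 0 0 0 0 1; -0.004 0 0 0 0 0 1")

```text
time_s: 27.47
tool_pos: [0.525, -0.2008, 0.13]
tool_rot: [179.6, -2.6, 171.4]
force: [-16.1, 3.4, 11.0]
grip_width: 0.0002
```

```bash
python3 - <<'E'
from h import *
need([*sh(.029,-.105),.130],171.3)
c=cam('wrist');save(c,'w14')
c=cam('side');cv2.imwrite('pics/s14.png',cv2.resize(c['img'][180:400,230:470,::-1],None,fx=3,fy=3)[:600]); greens(c,'side',.16)
E
```

```text
shift in target axes [ 0.0031 -0.001  -0.    ] in present axes [ 0.0031 -0.001   0.0001] dist 0.0032 rows>= 0.1 turn [ 0.012 -0.092  0.002] world d [-0.0032 -0.0005  0.    ] t 27.47 q [ -9.  15.  32. 102.  -8.  68. 107.] w 0.0002 F [-16.1   3.4  11. ]
side pix [361. 249.] n 23 c [593.9 -48.7] size [ 6.9 31.3] yaw -12.3 z 0.1602
side pix [408. 279.] n 33 c [ 624.5 -186.5] size [13.8 18.5] yaw -4.6 z 0.1597
```

View pics/w14.png

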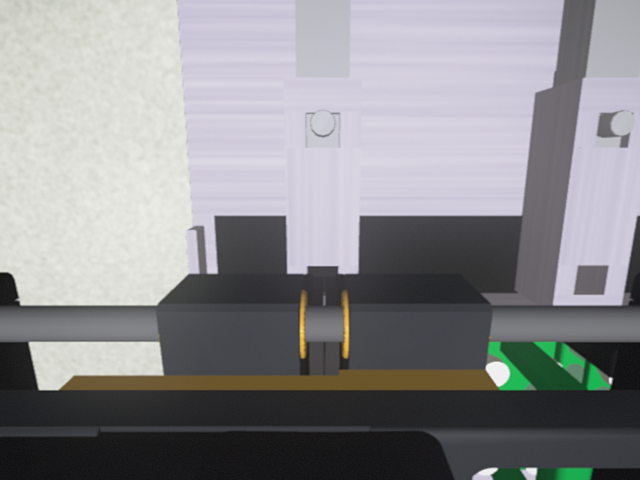

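View pics/s14.png

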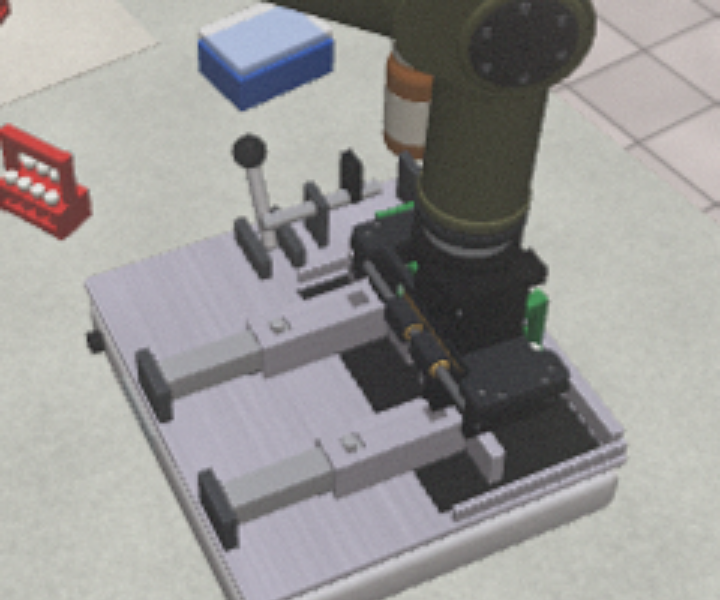

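Both buttons are popped, at wrist pixels (323,124) and (622,124). I back off, rise and check everything before the catch.

servo_tool(moves="0.01 0 0 0 -0.05 0 1; 0.015 0 0 0 -0.04 0 1; 0.01 0 -0.03 0 0 0 1; 0 0 -0.035 0 0 0 1; 0 0.01 -0.035 0 0 0 1; 0 0.035 -0.035 0 0 0 1; -0.03 0.035 -0.01 0 0 0 1; -0.035 0.035 0 0 0 0 1; -0.035 0.035 0 0 0 0 1; -0.035 0.035 0 0 0 0 1; 0 0 0 0 0 0 1; 0 0 0 0 0 0 1")

```text
time_s: 28.57
tool_pos: [0.6398, -0.0507, 0.2856]
tool_rot: [179.1, 1.7, 171.4]
force: [-0.4, -1.3, 0.0]
grip_width: 0.0006
```

```bash
python3 - <<'E'
from h import *
c=cam('wrist');save(c,'w15'); greens(c,'wrist',.16); p=cloud(c); np.savez('w15.npz',p=p,z=c['range_z'])
z=c['range_z']; a=np.radians(SY); q=p[...,:2]-SC; X=q[...,0]*np.cos(a)+q[...,1]*np.sin(a); Y=-q[...,0]*np.sin(a)+q[...,1]*np.cos(a)
v=np.mgrid[0:480,0:640][0]
m=(z>.05)&(p[...,2]>.135)&(p[...,2]<.175)&(v<270)&(abs(X)<.17)&(abs(Y)<.22)
k,l,s,cc=cv2.connectedComponentsWithStats(m.astype(np.uint8))
for i in range(1,k):
    if s[i,4]>40: print(cc[i].round(),s[i,4],'x',X[l==i].min().round(4),X[l==i].max().round(4),'y',Y[l==i].min().round(4),Y[l==i].max().round(4),'z',np.median(p[l==i][:,2]).round(4))
for y in (-.074,-.006,.056): print(sh(.1,y))
c=cam('side');save(c,'s15'); greens(c,'side',.16)
need([*sh(.0,.14),.2],171.3)
E
```

```text
wrist pix [237. 196.] n 2149 c [ 607.8 -107.6] size [14.3 80.1] yaw -6.3 z 0.1594
wrist pix [313. 198.] n 1974 c [617.4 -52.8] size [13.9 79.9] yaw -8.0 z 0.1595
wrist pix [174. 202.] n 2259 c [ 605.8 -153.9] size [14.3 79.8] yaw -8.0 z 0.1593
[494.  52.] 2130 x -0.0141 0.0151 y 0.1606 0.1932 z 0.1646
[ 93. 129.] 955 x 0.0444 0.0579 y -0.1195 -0.0886 z 0.1471
[271. 129.] 823 x 0.0441 0.0575 y 0.0104 0.0404 z 0.1473
[238. 196.] 2438 x 0.0597 0.1401 y -0.0081 0.0092 z 0.1593
[313. 198.] 2062 x 0.0611 0.1409 y 0.0492 0.0634 z 0.1595
[176. 203.] 2724 x 0.065 0.145 y -0.053 -0.0379 z 0.1591
[424. 168.] 645 x 0.0728 0.085 y 0.1271 0.1534 z 0.1491
[ 0.59665609 -0.18137463]
[ 0.60694182 -0.11415705]
[ 0.61631999 -0.05287042]
side pix [370. 248.] n 127 c [616.1 -55.2] size [16.2 78.5] yaw -10.0 z 0.16
side pix [381. 263.] n 139 c [ 607.3 -108.8] size [18.  80.6] yaw -5.8 z 0.1599
side pix [392. 275.] n 160 c [ 604.  -156.6] size [18.2 80.2] yaw -8.8 z 0.1602
shift in target axes [0.1216 0.0782 0.0852] in present axes [0.1239 0.0769 0.083 ] dist 0.1678 rows>= 4.2 turn [0.035 0.057 0.002] world d [-0.1084  0.0957 -0.0852] t 28.67 q [-19.  16.  27.  83.  -8.  82.  89.] w 0.0003 F [-0.  -0.3 -0.6]
```

View pics/w15.png

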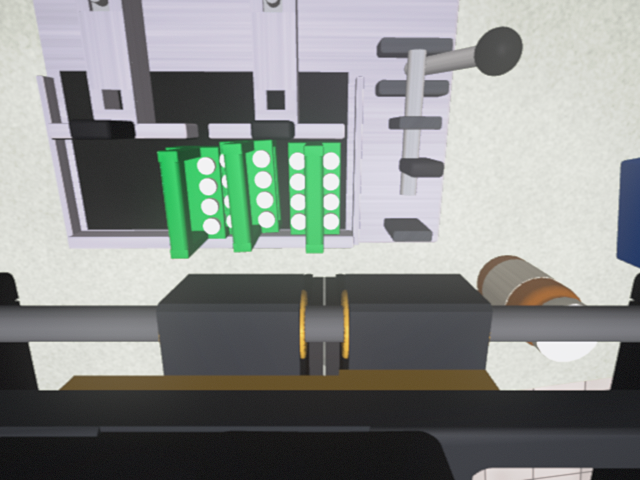

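View pics/s15.png

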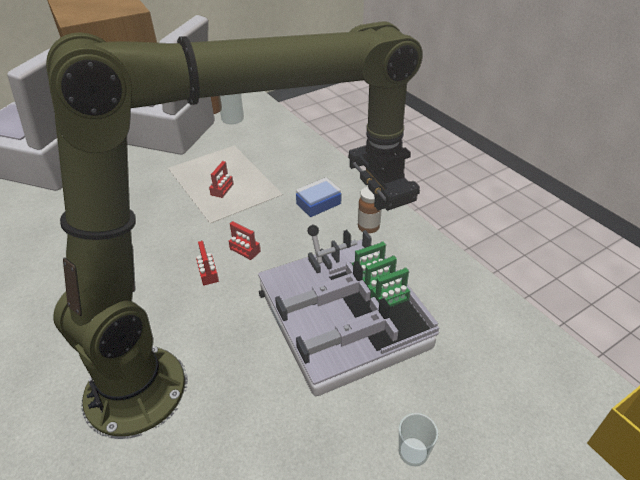

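Checks:
- Racks are at x ≈ 100 to 105 mm and upright. The right-hand one was bumped aside to y ≈ -46, which is still within limits.
- Tabs are at 44 to 57.5 mm, so the arms are at about 58.5 − lock play, and both buttons are up.

Next the catch: its tab is at shaker x 73 to 85, y 140.

```bash
python3 - <<'E'
from h import *
need([*sh(.045,.14),.25],171.3)
E
```

```text
shift in target axes [0.0766 0.0782 0.0352] in present axes [0.0775 0.0777 0.0343] dist 0.115 rows>= 2.9 turn [0.035 0.057 0.002] world d [-0.0639  0.0889 -0.0352] t 28.67 q [-19.  16.  27.  83.  -8.  82.  89.] w 0.0003 F [-0.  -0.3 -0.6]
```

servo_tool(moves="0.026 0.026 0.0 0.035 0.057 0.002 1; 0.026 0.026 0.0 0 0 0 1; 0.024 0.026 0 0 0 0 1; 0 0 0.015 0 0 0 1; 0 0 0.015 0 0 0 1; 0 0 0 0 0 0 1; 0 0 0 0 0 0 1")

```text
time_s: 29.25
tool_pos: [0.5705, 0.0324, 0.257]
tool_rot: [180.0, 0.3, 170.5]
force: [1.2, -0.7, 1.3]
grip_width: 0.0007
```

```bash
python3 - <<'E'
from h import *
need([*sh(.045,.14),.139],171.3)
E
```

```text
shift in target axes [-0.0032  0.0067  0.118 ] in present axes [-0.0025  0.0066  0.1181] dist 0.1183 rows>= 3.0 turn [ 0.002  0.011 -0.027] world d [ 0.0042  0.0061 -0.118 ] t 29.25 q [-27.   8.  23.  94.  -3.  79.  77.] w 0.0007 F [ 1.2 -0.7  1.3]
```

servo_tool(moves="-0.002 0.007 0.02 0 0.011 -0.027 1; 0 0.002 0.025 0 0 0 1; 0 0 0.025 0 0 0 1; 0 0 0.02 0 0 0 1; 0 0 0 0 0 0 1; 0 0 0 0 0 0 1")

```text
time_s: 29.75
tool_pos: [0.5785, 0.0331, 0.1727]
tool_rot: [179.8, 0.7, 170.6]
force: [1.1, 1.0, 0.3]
grip_width: 0.0007
```

```bash
python3 - <<'E'
from h import *
need([*sh(.045,.14),.139],171.3)
E
```

```text
shift in target axes [0.0046 0.0047 0.0337] in present axes [0.0051 0.0045 0.0337] dist 0.0344 rows>= 0.9 turn [ 0.008  0.026 -0.023] world d [-0.0039  0.0054 -0.0337] t 29.75 q [-26.  12.  23. 100.  -5.  69.  79.] w 0.0007 F [1.1 1.  0.3]
```

servo_tool(moves="0.006 0.006 0.005 0.008 0.026 -0.023 1; 0.001 0.002 0.015 0 0 0 1; 0 0 0.012 0 0 0 1; 0 0 0 0 0 0 1")

```text
time_s: 30.08
tool_pos: [0.5762, 0.0415, 0.146]
tool_rot: [179.8, 0.4, 171.2]
force: [-1.1, -0.1, -0.7]
grip_width: 0.0005
```

```bash
python3 - <<'E'
from h import *
need([*sh(.105,.14),.139],171.3)
E
```

```text
shift in target axes [-0.059  -0.0032  0.007 ] in present axes [-0.0589 -0.0031  0.0074] dist 0.0595 rows>= 1.5 turn [ 0.006  0.014 -0.004] world d [ 0.0578 -0.0121 -0.007 ] t 30.08 q [-27.  13.  23. 101.  -6.  66.  79.] w 0.0005 F [-1.1 -0.1 -0.7]
```

servo_tool(moves="-0.002 -0.003 0.007 0.006 0.014 0 1; -0.008 0 0 0 0 0 1; -0.008 0 0 0 0 0 1; -0.008 0 0 0 0 0 1; -0.008 0 0.001 0 0 0 1")

```text
time_s: 30.5
tool_pos: [0.6109, 0.0339, 0.1399]
tool_rot: [179.9, -0.2, 171.3]
force: [-2.4, -0.0, 3.0]
grip_width: 0.0005
```

```bash
python3 - <<'E'
from h import *
need([*sh(.105,.14),.139],171.3)
E
```

```text
shift in target axes [-0.0234 -0.001   0.0009] in present axes [-0.0234 -0.001   0.0009] dist 0.0235 rows>= 0.6 turn [ 0.003 -0.006 -0.   ] world d [ 0.023  -0.0045 -0.0009] t 30.5 q [-25.  18.  23.  96.  -8.  67.  82.] w 0.0005 F [-2.4 -0.   3. ]
```

servo_tool(moves="-0.008 -0.001 0 0 0 0 1; -0.008 0 0 0 0 0 1; -0.006 0 0 0 0 0 1; -0.004 0 0 0 0 0 1")

```text
time_s: 30.83
tool_pos: [0.6325, 0.0303, 0.1395]
tool_rot: [179.9, -1.3, 171.3]
force: [-22.5, 2.1, 16.9]
grip_width: 0.0004
```

servo_tool(moves="-0.004 0 0 0 0 0 1; -0.004 0 0 0 0 0 1")

```text
time_s: 31.0
tool_pos: [0.6322, 0.0303, 0.1399]
tool_rot: [179.9, -2.7, 171.4]
force: [-16.1, 2.7, 10.3]
grip_width: 0.0009
```

```bash
python3 - <<'E'
from h import *
need([*sh(.105,.14),.139],171.3)
E
```

```text
shift in target axes [-0.0019 -0.0006  0.0009] in present axes [-0.0019 -0.0006  0.0008] dist 0.0022 rows>= 0.1 turn [ 0.002 -0.093  0.003] world d [ 0.0017 -0.0009 -0.0009] t 31.0 q [-23.  22.  23.  91. -10.  71.  83.] w 0.0009 F [-16.1   2.7  10.3]
```

The catch moved about 42 mm and hit its end stop (22 N). I back off and lift, then verify.

servo_tool(moves="0.01 0 0 0 -0.05 0 1; 0.008 0 -0.01 0 -0.04 0 1; 0 0 -0.03 0 0 0 1; 0 0 -0.035 0 0 0 1; 0 0 -0.035 0 0 0 1; 0 0 -0.01 0 0 0 1; 0 0 0 0 0 0 1")

```text
time_s: 31.58
tool_pos: [0.6193, 0.0297, 0.2642]
tool_rot: [-179.8, 0.3, 171.2]
force: [-0.2, -0.5, -0.0]
grip_width: 0.0005
```

```bash
cat >> h.py <<'E'
def feats(c):
    p=cloud(c);z=c['range_z']; a=np.radians(SY); q=p[...,:2]-SC; X=q[...,0]*np.cos(a)+q[...,1]*np.sin(a); Y=-q[...,0]*np.sin(a)+q[...,1]*np.cos(a)
    v=np.mgrid[0:480,0:640][0]
    m=(z>.05)&(p[...,2]>.135)&(p[...,2]<.19)&(v<270)&(abs(X)<.17)&(abs(Y)<.22)
    k,l,s,cc=cv2.connectedComponentsWithStats(m.astype(np.uint8))
    for i in range(1,k):
        if s[i,4]>40: print(cc[i].round(),s[i,4],'x',X[l==i].min().round(4),X[l==i].max().round(4),'y',Y[l==i].min().round(4),Y[l==i].max().round(4),'z',np.median(p[l==i][:,2]).round(4),p[l==i][:,2].max().round(4))
E
python3 - <<'E'
from h import *
c=cam('wrist');save(c,'w16'); feats(c); greens(c,'w',.16)
need([*sh(0,.228),.25],171.3)
E
```

```text
[387. 105.] 1952 x -0.0142 0.0154 y 0.1609 0.1938 z 0.1655 0.1718
[166. 182.] 952 x 0.0439 0.058 y 0.0112 0.0409 z 0.1472 0.1493
[  6. 182.] 245 x 0.0442 0.058 y -0.0929 -0.0879 z 0.1405 0.1473
[130. 230.] 2172 x 0.0597 0.1147 y -0.0081 0.0088 z 0.1589 0.1617
[209. 231.] 1833 x 0.0609 0.1143 y 0.0492 0.0638 z 0.1592 0.1619
[ 66. 234.] 2201 x 0.065 0.1148 y -0.0534 -0.0377 z 0.1585 0.1614
[327. 267.] 191 x 0.1137 0.1169 y 0.128 0.1532 z 0.142 0.1487
w pix [130. 250.] n 2492 c [ 607.3 -107.2] size [14.9 78.9] yaw -6.0 z 0.1593
w pix [208. 236.] n 1633 c [604.3 -50.5] size [14.6 53.7] yaw -8.6 z 0.1594
w pix [ 66. 254.] n 2516 c [ 603.2 -153.4] size [15.3 74.5] yaw -8.1 z 0.1591
shift in target axes [0.0905 0.0901 0.0136] in present axes [0.0907 0.09   0.0128] dist 0.1284 rows>= 3.2 turn [-0.008  0.01  -0.003] world d [-0.0758  0.1028 -0.0136] t 31.63 q [-25.  14.  24.  86.  -6.  80.  80.] w 0.0004 F [0.7 0.9 0.5]
```

View pics/w16.png

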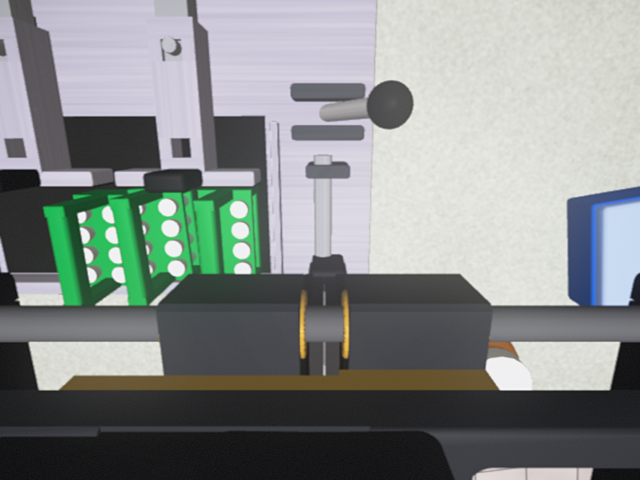

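The catch tab is now at x ≥ 113.7 mm (was 72.8), and the bolt end at (323,158) is clear of the lever. The handle is still off, ball at (390,105). I move outside the ball.

servo_tool(moves="0.03 0.03 0 0 0 0 1; 0.03 0.03 0 0 0 0 1; 0.028 0.029 0 0 0 0 1; 0 0 0 0 0 0 1; 0 0 0 0 0 0 1")

```text
time_s: 32.05
tool_pos: [0.5447, 0.1305, 0.2542]
tool_rot: [-179.4, 0.1, 170.8]
force: [0.7, -0.9, 0.4]
grip_width: 0.0004
```

```bash
python3 - <<'E'
from h import *
need([*sh(0,.228),.155],171.3)
E
```

```text
shift in target axes [0.0015 0.0016 0.0992] in present axes [0.0017 0.0027 0.0992] dist 0.0992 rows>= 2.5 turn [-0.022  0.004 -0.018] world d [-0.0012  0.0018 -0.0992] t 32.05 q [-34.   7.  19.  95.  -2.  79.  66.] w 0.0004 F [ 0.7 -0.9  0.4]
```

servo_tool(moves="0.002 0.003 0.02 -0.022 0 -0.018 1; 0 0 0.025 0 0 0 1; 0 0 0.025 0 0 0 1; 0 0 0.02 0 0 0 1; 0 0 0 0 0 0 1; 0 0 0 0 0 0 1")

```text
time_s: 32.55
tool_pos: [0.5442, 0.1311, 0.1548]
tool_rot: [-179.8, -0.0, 171.3]
force: [-0.3, 0.0, 0.7]
grip_width: 0.0005
```

```bash
python3 - <<'E'
from h import *
need([*sh(0,.228),.155],171.3)
E
```

```text
shift in target axes [ 0.0009  0.001  -0.0002] in present axes [ 0.0009  0.001  -0.0002] dist 0.0014 rows>= 0.0 turn [-0.006 -0.001 -0.001] world d [-0.0007  0.0011  0.0002] t 32.55 q [-34.  11.  19. 103.  -4.  67.  68.] w 0.0005 F [-0.3  0.   0.7]
```

servo_tool(moves="0 -0.01 0 0 0 0 1; 0 -0.01 0 0 0 0 1; 0 -0.01 0 0 0 0 1; 0 -0.01 0 0 0 0 1; 0 -0.01 0 0 0 0 1; 0 -0.01 0 0 0 0 1")

```text
time_s: 33.05
tool_pos: [0.5394, 0.072, 0.1614]
tool_rot: [179.5, 0.5, 171.4]
force: [-0.3, 3.0, 1.3]
grip_width: 0.0006
```

```bash
python3 - <<'E'
from h import *
need([*sh(0,.129),.155],171.3)
c=cam('side');cv2.imwrite('pics/s17.png',cv2.resize(c['img'][180:380,230:470,::-1],None,fx=3,fy=3)[:600])
E
```

```text
shift in target axes [ 0.0051 -0.0388  0.0064] in present axes [ 0.0052 -0.0389  0.0061] dist 0.0397 rows>= 1.0 turn [0.016 0.019 0.004] world d [-0.0109 -0.0376 -0.0064] t 33.05 q [-30.   8.  22. 105.  -3.  67.  74.] w 0.0006 F [-0.3  3.   1.3]
```

View pics/s17.png

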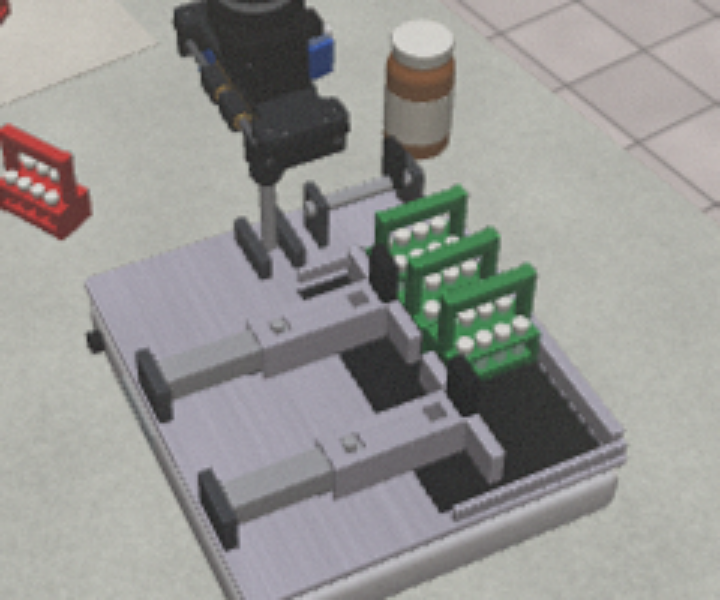

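The lever is about upright and following. I continue, correcting x and z.

servo_tool(moves="0.005 -0.01 0.004 0.016 0.019 0 1; 0 -0.01 0.002 0 0 0 1; 0 -0.01 0.001 0 0 0 1; 0 -0.007 0.001 0 0 0 1")

```text
time_s: 33.43
tool_pos: [0.5277, 0.0288, 0.1529]
tool_rot: [-179.8, 0.0, 171.2]
force: [1.3, 2.3, -1.4]
grip_width: 0.0008
```

```bash
python3 - <<'E'
from h import *
need([*sh(0,.127),.152],171.3)
E
```

```text
shift in target axes [0.0001 0.0037 0.0009] in present axes [0.0001 0.0037 0.0008] dist 0.0038 rows>= 0.1 turn [-0.006  0.001 -0.003] world d [ 0.0005  0.0037 -0.0009] t 33.43 q [-28.   7.  23. 107.  -3.  67.  78.] w 0.0008 F [ 1.3  2.3 -1.4]
```

servo_tool(moves="0 -0.004 0 0 0 0 1; 0 -0.004 0 0 0 0 1")

```text
time_s: 33.6
tool_pos: [0.5276, 0.0286, 0.1529]
tool_rot: [179.3, 0.1, 171.4]
force: [3.7, 11.0, 0.5]
grip_width: 0.0003
```

```bash
python3 - <<'E'
from h import *
need([*sh(0,.127),.152],171.3)
c=cam('side');cv2.imwrite('pics/s18.png',cv2.resize(c['img'][180:380,230:470,::-1],None,fx=3,fy=3)[:600])
E
```

```text
shift in target axes [0.     0.0039 0.0009] in present axes [0.     0.0039 0.001 ] dist 0.004 rows>= 0.1 turn [0.024 0.004 0.002] world d [ 0.0006  0.0039 -0.0009] t 33.6 q [-27.   7.  23. 107.  -4.  66.  79.] w 0.0003 F [ 3.7 11.   0.5]
```

View pics/s18.png

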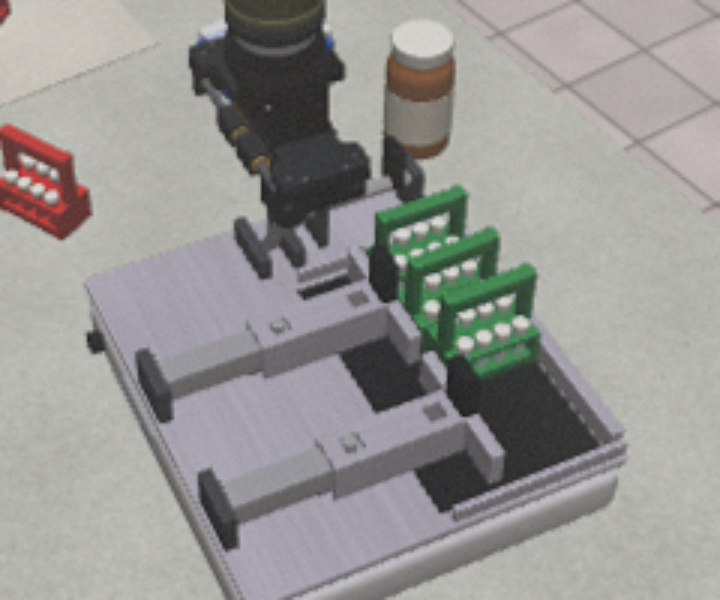

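The handle is at its stop: 11 N and no more motion. I back off sideways, lift clear and verify.

servo_tool(moves="0 0.01 0 0.02 0 0 1; 0 0.015 0 0 0 0 1; 0 0.01 -0.02 0 0 0 1; 0 0 -0.035 0 0 0 1; 0 0 -0.035 0 0 0 1; 0 0 -0.035 0 0 0 1; -0.03 -0.01 0 0 0 0 1; -0.03 -0.03 0 0 0 0 1; -0.03 -0.03 0 0 0 0 1; 0 0 0 0 0 0 1; 0 0 0 0 0 0 1")

```text
time_s: 34.57
tool_pos: [0.6063, -0.0331, 0.2743]
tool_rot: [-178.9, -1.0, 171.4]
force: [-0.4, 0.9, -1.0]
grip_width: 0.0004
```

```bash
python3 - <<'E'
from h import *
c=cam('wrist');save(c,'w19'); feats(c); greens(c,'w',.16)
c=cam('side');save(c,'s19'); greens(c,'side',.16)
o=env.get_obs(); print(o['tool_pos'],o['force'],o['time_s'])
E
```

```text
[365. 116.] 1616 x -0.014 0.0149 y 0.0847 0.118 z 0.1652 0.1709
[ 90. 187.] 917 x 0.0439 0.058 y -0.1194 -0.0886 z 0.1471 0.1497
[262. 188.] 812 x 0.0439 0.0578 y 0.0104 0.0405 z 0.1473 0.1501
[227. 234.] 1608 x 0.0596 0.1126 y -0.0079 0.0081 z 0.1592 0.1616
[303. 235.] 1358 x 0.0608 0.1085 y 0.0493 0.0634 z 0.1594 0.1617
[166. 237.] 1619 x 0.0649 0.1126 y -0.0531 -0.0382 z 0.159 0.1623
w pix [226. 238.] n 1461 c [ 594.3 -106.2] size [14.4 53.2] yaw -6.5 z 0.1594
w pix [303. 239.] n 1301 c [603.4 -50.5] size [13.8 52. ] yaw -8.5 z 0.1595
w pix [165. 249.] n 1763 c [ 600.1 -153.2] size [14.6 68.4] yaw -8.5 z 0.1593
side pix [370. 248.] n 125 c [616.4 -55.7] size [16.4 78.4] yaw -8.7 z 0.1598
side pix [381. 263.] n 138 c [ 606.4 -109.4] size [15.2 79.5] yaw -5.5 z 0.1594
side pix [392. 275.] n 154 c [ 604.6 -155.8] size [16.5 78.4] yaw -6.4 z 0.1596
[ 0.6054449  -0.03257404  0.27417363] [0.41923924 0.17350188 0.44172661] 34.6667
```

View pics/w19.png

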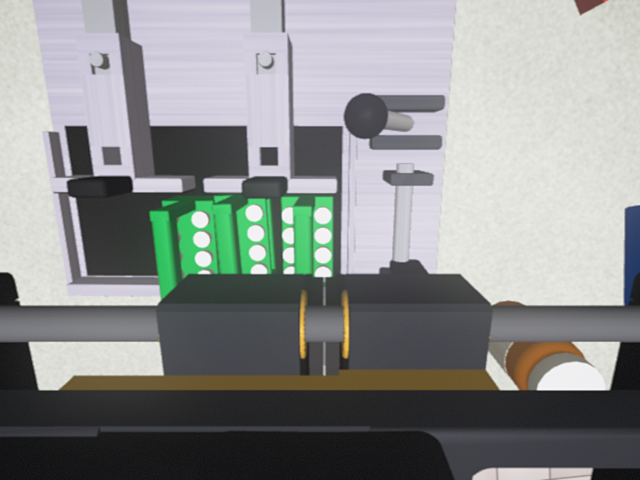

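View pics/s19.png

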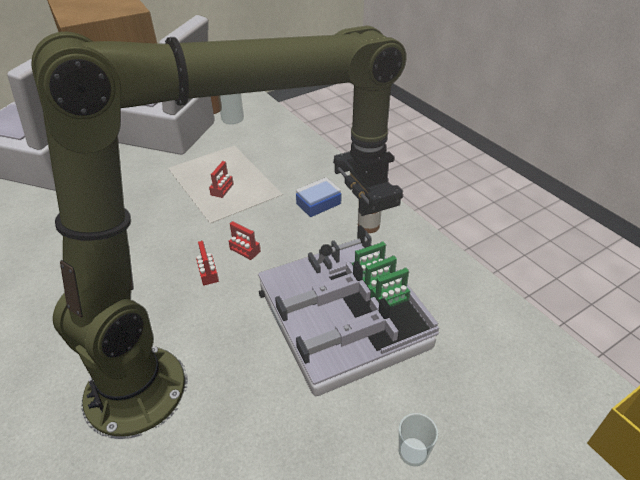

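```bash
python3 - <<'E'
from h import *
c=cam('wrist'); p=cloud(c)
for u,v in [(97,60),(265,60)]:
    print(np.median(p[v-3:v+4,u-3:u+4,2]).round(4), 'tube top', np.median(p[95:135,u+5:u+9,2]).round(4))
E
```

```text
0.1129 tube top 0.1077
0.1129 tube top 0.1078
```

Both buttons stand 5 mm proud, so they are fully up. I hand in.

```bash
python3 -c "
from cell import env
print(env.sign_off())"
```

```text
the job is handed in; nothing more can be done
None
```

The job is handed in at about 35 s on the robot's clock, and every final check I made was within the limits. Sign-off gives no verdict, so success rests on these checks.

What I did, in order:
- Carried the three green racks present onto the mat. There was no fourth rack, and I left the red look-alikes alone.
- Pushed both hold-down arms until they locked.
- Slid the catch back until it hit its end stop.
- Swung the handle over towards the racks until it stopped.

Last checks:
- **Racks:** all upright, centres at shaker x about 100–105 mm, and within about 3° of the shaker's x axis. The right-hand rack was knocked about 28 mm sideways during the run, and the middle one about 6 mm with it. I left them, since both are well inside the limits.
- **Arms:** both buttons stand 5 mm above the tube, fully popped. The tabs had moved about 44 mm from their starting position, a little more than the 40 mm I expected from my reading of the start. That puts the arms within their locking play.
- **Catch:** moved about 41 mm from where it started.
- **Handle:** ball at y about 101 mm, which puts the handle at roughly 0.97 rad.
- **Jar, beaker and tip box:** the arm never went near them, and they look unmoved in the pictures. I did not measure their positions again at the end.
- **Robot:** clear of everything at hand-in, at about 0.27 m height with the force reading near zero.

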